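Run the cutter steriliser

ROBOT

A 6-joint arm with a two-finger parallel gripper is mounted at the origin on the work surface. World frame = base frame: x ahead of the robot, y to its left, z up, the work surface at z = 0. Lengths are in m, angles in rad, forces in N, time in s.
With the tool pointing down it reaches from about 0.35 to 0.975 m from the base axis. Payload 4.9 kg.
Tool frame: the origin (TCP) lies on the centre line of the jaws, within the pads' length; the fingertips stand manip.tcp_to_tips ahead of it and the grasp point (between the pads) is the TCP (manip.tcp_to_tips is the distance from the TCP to the fingertips, in m); y points along the fingers, z is the direction in which the jaws open and shut, and the axes are right-handed (so a half turn about y gives the same grasp; the last joint's range is limited). The gripper opens to 85 mm and grips with 20 to 120 N. Pads are 22 mm wide; open, the fingers measure 114 mm over their backs; the gripper's body (76 mm by 85 mm) begins 54 mm behind the grasp point. The pads swing forward as they close: fully open they stand 13 mm farther back than shut.
Start: joints at [-1.25, 0.053, 1.613, -0, 1.476, -0.119], TCP at [0.266, -0.566, 0.23] pointing down, gripper open.
Joint ranges: [-3.01, 3.01], [-1.01, 2.22], [0.06, 2.58], [-1.02, 4.17], [0.09, 2.62], [-3.14, 3.14]. Speed limits (rad/s): [2.57, 2.57, 3.14, 3.14, 3.14, 3.14].

INTERFACE

Orientations are given as a unit quaternion [w, x, y, z].
In Python, from plant import manip gives the robot as it stands.
- The arm moves only by the tool apply_moves, never from a script. Its argument "moves" is a list of rows, each a list of 7 numbers: the gripper's target within -1 to 1 (shut at 1, half-way at 0, fully open at -1), then the shift along the tool's x, y, z in mm, then the turn, a rotation vector about the tool's x, y, z in degrees. A call has 1 to 20 rows; each row shifts and turns the commanded pose from where the row before left it, along the tool's axes as they then stand; what a row does not reach is not made up. A row lasts 1/10 s, in which the tool goes at most 50 mm and 8.59 degrees, less where a joint would pass 70% of its speed; a pose out of reach is approached as far as the arm can. A call with a gripper value outside its range is refused whole. The fingers move at their own pace and stop on an object; the grip force is fixed at half the most. Time passes only in rows, so rows that do not move let the fingers close. It gives the time, the measured TCP pose, the force and the opening at its end, in the units of the state.
- manip.state(): the state, without advancing time (a new reading comes with each control period).
- manip.grab_frame(name): name is "scene" or "top" or "wrist"; returns the picture (384x512x3 uint8, blue, green, red); there is no depth.
- manip.calibration(name): a dict with "mtx" (3x3 intrinsics, pixels), "distortion" ([k1, k2, p1, p2, k3] as OpenCV has them; the pictures are not rectified), "T" (4x4, takes a point from camera to world coordinates); the wrist camera has in their place "T_tool_cam" (4x4, takes a point from camera to tool coordinates, whose origin is the TCP and whose axes are the tool frame's). Camera axes: x right, y down, z forward; pixel columns grow to the right and rows downward; lengths in m; the calibration is good to about 2 mm. A picture is of the moment at which its call begins: read the wrist's pose just before it. calibration takes no time and is no camera call.
- manip.job_done(): hands the job in, once; it reports no verdict.
The state is a dict: "time": time; "joint_pos": joint angles; "joint_vel": joint speeds; "joint_efforts": joint torques, N m; "tool_pos": TCP position; "tool_rot": TCP orientation; "contact_force": force on the tool from outside, world axes, zero at the start; "ft_torque": the same for the moment, N m; "gripper_width": opening from 0.0 (shut) to 1.0 (fully open).
Only numpy, scipy, OpenCV 4.12 (cv2) and the standard library are available. Lean on these libraries where they do the work, as an engineer would, in place of code of your own. Each camera call takes 0.05 s, during which the arm holds its last target. There are 200 camera calls.

TASK

Get the used pastry cutters into the sterilising box: lift its cover gently to its stop, take out the clean dough press left inside and stand it on the steel tray, and stand every cutter from the mat in the chamber. Then close the cover gently and fully, and only then wind the timer with two full strokes of its lever, swinging it to its stop and letting it spring all the way back each time. Leave the other things on the counter where they are.

Things in the scene. Friction and masses are not known exactly. Their poses are not given: they have to be found in the camera images.
- sterbox: Table-top sterilising box, fixed to the counter (turned by up to 0.15 rad). Origin: centre of the chamber's underside; at yaw 0 its x points away from the robot and y to the left, z up. Steel chamber 200 (x) x 240 (y) mm outside, walls 8 mm, inner floor 12 mm above the origin's level, rim at 85 mm; inside 184 x 224 mm. Joined to its left side (y 120 to 270 mm) is a grey solid timer housing, 200 mm deep and 50 mm high, with the winding lever on top.
- cover (a joint): Angle of the chamber's hinged aluminium cover: 0 = fully shut, 1.45 rad = fully open against its stop, nearly upright. Starts between shut and 0.25. Stiff friction hinge: it stays where it is left; 5 N at the handle moves it. The cover is 202 mm (x) x 240 mm (y) x 8 mm, its free edge is the one nearest the robot.
- cover_handle (a point): Middle of the cover's black bar handle: a round bar 12 mm thick, 90 mm long along the box's y, on two end posts, its centre line 45 mm above the cover's upper face. Seen from the hinge axis it is 180 mm in front and 53 mm above (with the cover shut). The bar may turn between the fingers as the cover swings.
- cover_hinge (a point): Centre of the cover's hinge axis (along the box's y), on the chamber's far rim, 85 mm above the counter; at box x +100 mm, y 0. The cover swings up about it.
- lever (a joint): Angle of the winding lever on the timer housing: 0 = at rest, 1.2 rad = against its stop. A spring returns it to 0 when let go; 1 N at the post at rest to 4 N at the stop.
- lever_post (a point): Point on the axis of the upright black post at the lever's end: 16 mm across, its top 18 mm above this point, its foot 22 mm below; the steel lever arm lies below it. At rest it points from the axis towards the robot, 5 degrees to the robot's right; it swings clockwise seen from above (through straight towards the robot, to the robot's left).
- lever_axis (a point): Point on the lever's vertical axis, level with lever_post, 80 mm from it; hub below, 32 mm across. At box x -5 mm, y +190 mm.
- mat: Thin dark rubber mat, 200 x 200 x 3 mm, fixed, on which the used cutters stand. Origin: centre of its underside.
- tray: Shallow steel tray, 150 x 150 mm, 14 mm high, walls and floor 4 and about 4 mm, fixed. Origin: centre of its underside.
- press_mid (a point): Centre (half-way up) of the clean dough press that stands in the chamber at the start: aluminium disc 62 mm across and 22 mm thick with a black upright knob on top, 22 mm across and 42 mm tall; 64 mm tall in all, 0.22 kg. z points up its knob.
- cutter0_mid (a point): Centre (half-way up) of a used pastry cutter: steel round 48 mm across and 26 mm tall with a wooden upright knob on top, 21 mm across and 40 mm tall; 66 mm tall in all, about 0.14 kg. z points up its knob. Two to four of the four cutters are there (None = absent).
- cutter1_mid (a point): Centre (half-way up) of a used pastry cutter: steel round 48 mm across and 26 mm tall with a wooden upright knob on top, 21 mm across and 40 mm tall; 66 mm tall in all, about 0.14 kg. z points up its knob. Two to four of the four cutters are there (None = absent).
- cutter2_mid (a point): Centre (half-way up) of a used pastry cutter: steel round 48 mm across and 26 mm tall with a wooden upright knob on top, 21 mm across and 40 mm tall; 66 mm tall in all, about 0.14 kg. z points up its knob. Two to four of the four cutters are there (None = absent).
- cutter3_mid (a point): Centre (half-way up) of a used pastry cutter: steel round 48 mm across and 26 mm tall with a wooden upright knob on top, 21 mm across and 40 mm tall; 66 mm tall in all, about 0.14 kg. z points up its knob. Two to four of the four cutters are there (None = absent).
- oil: Bystander, leave it where it is: amber oil bottle, 64 mm across, 200 mm tall. Origin: centre of its underside.
- jar: Bystander, leave it where it is: glass jar, 72 mm across, 90 mm tall. Origin: centre of its underside.
- bowl: Bystander, leave it where it is: white bowl, 150 mm across, 60 mm tall. Origin: centre of its underside.
- ramekin: Bystander, leave it where it is: small white dish, 72 mm across, 40 mm tall. Origin: centre of its underside.
- scraper: Bystander, leave it where it is: flat dough scraper, 75 x 110 mm, 12 mm thick at most. Origin: centre of its underside.
- mug: Bystander, leave it where it is: blue mug, 80 mm across, 85 mm tall. Origin: centre of its underside.
Not all that is in view belongs to the job. What is shaped like the part that bears cutter1_mid but orange is not meant.

How it is judged:
By the outcome, as a careful person would: the job done as asked, in the order asked, and still so for the second after the job is handed in, with the robot touching nothing.
Of cutter0, cutter1, cutter2, cutter3 only 2 to 4 are there at a start; the rules pass over those that are not, and their reading is None.
At some moment in a run one of cutter0, cutter1, cutter2, cutter3 may be knocked a few centimetres aside while the robot is not near it.
Once in a run the grip may slacken for a moment while it holds something.
It also fails if it takes over 210 s, if anything falls off the work surface, if the arm or the gripper's body presses on something with over 40 N, if the wrist force passes 120 N, or if a joint passes its speed limit or range.

## Working session

There is one attempt and no reset: what is moved stays moved. The work goes in short steps, Python scripts to look and compute and a tool call to move; the robot and the scene stay as the last step left them, time stands still between calls to the robot, and variables do not carry over. Pictures are saved under pics/ and viewed, about 12 in all and at most 16, crops included, and the job is handed in when it is done.

Besides the shell and the picture viewer there is one more tool, called after "Emit:" as name([rows], argument=value, ...), one row to a line, values as JSON. apply_moves: Moves the arm, as the interface text tells. Its arguments: {"type":"object","properties":{"moves":{"type":"array","items":{"type":"array","items":{"type":"number"}}}},"required":["moves"]}

```bash
mkdir -p pics; ls
cat > h.py <<'E'
import numpy as np, cv2
from plant import manip
from scipy.spatial.transform import Rotation as R
def Rq(q): return R.from_quat([q[1],q[2],q[3],q[0]]).as_matrix()
def save(name,fn):
    s=manip.state(); im=manip.grab_frame(name); cv2.imwrite('pics/'+fn,im); return im,s
def cam(name,s=None):
    c=manip.calibration(name); K=np.array(c['mtx']); d=np.array(c['distortion'],float)
    if name=='wrist':
        s=s or manip.state(); T=np.eye(4); T[:3,:3]=Rq(s['tool_rot']); T[:3,3]=s['tool_pos']; T=T@np.array(c['T_tool_cam'])
    else: T=np.array(c['T'])
    return K,d,T
def px2w(C,uv,z):
    K,d,T=C; uv=np.array(uv,float).reshape(-1,1,2)
    n=cv2.undistortPoints(uv,K,d)[:,0]; r=np.c_[n,np.ones(len(n))]@T[:3,:3].T; o=T[:3,3]
    return o+r*((z-o[2])/r[:,2])[:,None]
def w2px(C,P):
    K,d,T=C; Ti=np.linalg.inv(T)
    return cv2.projectPoints(np.array(P,float).reshape(-1,1,3),cv2.Rodrigues(Ti[:3,:3])[0],Ti[:3,3],K,d)[0][:,0]
E
python3 - <<'E'
from h import *
a,_=save('top','top0.png'); b,_=save('scene','scene0.png')
s=manip.state(); print(s, manip.tcp_to_tips)
print(Rq(s['tool_rot']))
for n in ('top','scene'):print(n,cam(n))
print(manip.calibration('wrist'))
E
```

```text
pics
{'time': 0.1, 'joint_pos': array([-1.25000266e+00,  5.33019251e-02,  1.61415638e+00,  1.20414686e-05,
        1.47603593e+00, -1.19010059e-01]), 'joint_vel': array([ 0.00015779, -0.00110876, -0.00264032, -0.00054952, -0.00127974,
        0.00084639]), 'joint_efforts': array([ 4.24321051e-04, -3.94903636e+01, -3.71362031e+01, -1.12579526e-04,
        3.93318624e-03, -2.46785299e-05]), 'tool_pos': array([ 0.26591603, -0.56497262,  0.2285793 ]), 'tool_rot': array([ 0.15417996, -0.15430696,  0.69074794, -0.6894093 ]), 'contact_force': array([-0.09477978, -0.09808711,  1.01283001]), 'ft_torque': array([-0.00685791,  0.00651134, -0.02925308]), 'gripper_width': 1.0007603825607638} 0.019
[[-9.04835808e-01 -5.88230692e-04  4.25760279e-01]
 [-4.25760619e-01  1.80835378e-03 -9.04834032e-01]
 [-2.37674063e-04 -9.99998192e-01 -1.88670872e-03]]
top (array([[485.79971132,   0.        , 256.05340025],
       [  0.        , 485.79971132, 201.65054215],
       [  0.        ,   0.        ,   1.        ]]), array([-0.19148175,  0.        ,  0.        ,  0.        ,  0.        ]), array([[-0.0192030
[... 616 characters left out ...]
65, -0.62125087,  0.90282838],
       [ 0.        ,  0.        ,  0.        ,  1.        ]]))
{'mtx': array([[330.36651246,   0.        , 259.47118387],
       [  0.        , 330.36651246, 195.57746863],
       [  0.        ,   0.        ,   1.        ]]), 'distortion': array([-0.01905053,  0.        ,  0.        ,  0.        ,  0.        ]), 'T_tool_cam': array([[ 1.79602435e-04,  9.56615704e-01,  2.91352642e-01,
        -7.50623954e-02],
       [ 7.15035131e-04, -2.91352695e-01,  9.56615438e-01,
        -1.44522537e-01],
       [ 9.99999728e-01,  3.65169121e-05, -7.36341489e-04,
        -4.97650865e-04],
       [ 0.00000000e+00,  0.00000000e+00,  0.00000000e+00,
         1.00000000e+00]])}
```

View pics/top0.png

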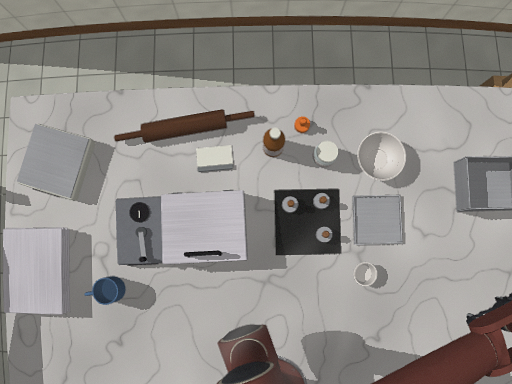

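View pics/scene0.png

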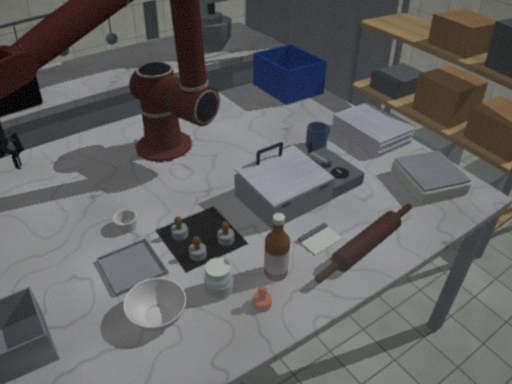

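The top view shows the box with its timer housing at (117-246, 192-263), three cutters on the mat at (290,204), (321,200) and (324,234), the tray at (378,220), and an orange look-alike off the mat at (302,125). The grey, wood-knobbed ones on the mat are the ones meant. I'll confirm that in an enlarged crop.

Run:
```python
from h import *
im=cv2.imread('pics/top0.png')
c=im[180:275,110:410]
c=cv2.resize(c,(750*800//750,int(95*800/300)),interpolation=cv2.INTER_CUBIC)
d=cv2.resize(im[180:270,110:250],(800,514),interpolation=cv2.INTER_CUBIC)[:340]
c2=cv2.resize(im[185:260,270:345],None,fx=4.4,fy=4.4,interpolation=cv2.INTER_CUBIC)
c3=cv2.resize(im[185:270,345:412],None,fx=3.88,fy=3.88,interpolation=cv2.INTER_CUBIC)
c1=cv2.resize(im[185:270,110:250],None,fx=5,fy=3,interpolation=cv2.INTER_CUBIC)
W=np.zeros((600,800,3),np.uint8)
W[:255,:700]=c1; h=c2.shape; W[260:260+h[0],:h[1]]=c2; W[260:260+c3.shape[0],400:400+c3.shape[1]]=c3
cv2.imwrite('pics/crop0.png',W)
C=cam('top')
print('box corners of cover', px2w(C,[[162,194],[244,191],[246,260],[162,264]],.09))
print('timer',px2w(C,[[117,198],[118,265]],.05))
print('mat',px2w(C,[[275,190],[340,190],[340,254],[276,255]],.003).mean(0))
print('tray',px2w(C,[[355,196],[404,196],[403,245],[353,244]],.014).mean(0))
print('knobtops',px2w(C,[[290,204],[321,200],[324,234]],.069))
print('press?',px2w(C,[[204,253]],.14), px2w(C,[[139,213]],.05))
```

```text
box corners of cover [[0.60268452 0.30531777 0.09      ]
 [0.60654157 0.06683756 0.09      ]
 [0.40844815 0.06458762 0.09      ]
 [0.40035188 0.30657678 0.09      ]]
timer [[0.59784629 0.45147693 0.05      ]
 [0.39682057 0.44852553 0.05      ]]
mat [ 0.51699215 -0.12411722  0.003     ]
tray [ 0.51757453 -0.34210973  0.014     ]
knobtops [[ 0.56809131 -0.06624295  0.069     ]
 [ 0.57804919 -0.15754624  0.069     ]
 [ 0.47841799 -0.16341356  0.069     ]]
press? [[0.43113294 0.17895352 0.14      ]] [[0.55139485 0.38333376 0.05      ]]
```

View pics/crop0.png

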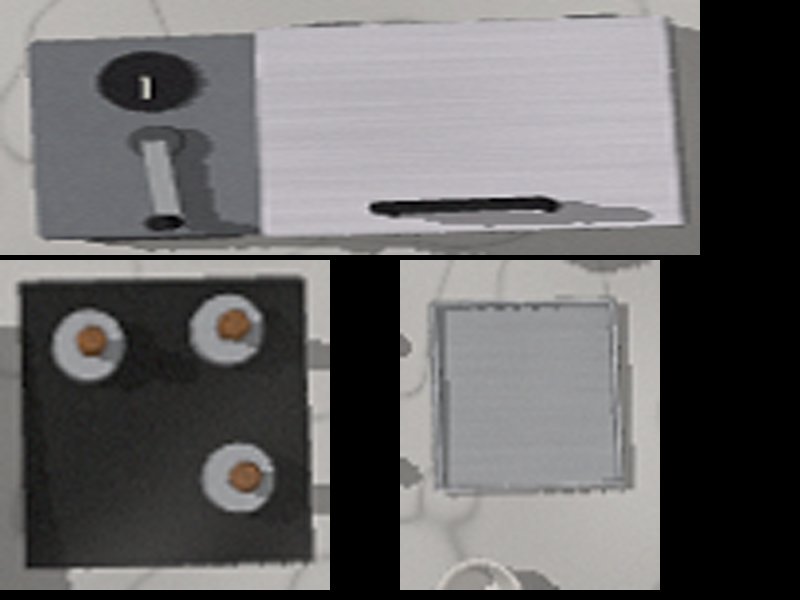

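The crop confirms three steel-and-wood cutters on the mat. First move: lift, turn the jaws along the box's x axis, and move over the scene.

Emit:
apply_moves([
  [-1, 0, -15, 0, 0, -8.25, 0],
  [-1, 0, -15, 0, 0, -8.25, 0],
  [-1, 0, -15, 0, 0, -8.25, 0],
  [-1, 0, -15, 0, 0, -8.25, 0],
  [-1, 0, -15, 0, 0, -8.25, 0],
  [-1, 0, -15, 0, 0, -8.25, 0],
  [-1, 0, -15, 0, 0, -8.25, 0],
  [-1, 0, -15, 0, 0, -8.25, 0],
  [-1, -45, 0, 18, 0, 0, 0],
  [-1, -45, 0, 18, 0, 0, 0],
  [-1, -45, 0, 18, 0, 0, 0],
  [-1, -45, 0, 18, 0, 0, 0],
  [-1, -45, 0, 18, 0, 0, 0],
  [-1, -45, 0, 18, 0, 0, 0],
  [-1, -45, 0, 18, 0, 0, 0],
  [-1, -45, 0, 18, 0, 0, 0],
  [-1, -45, 0, 10, 0, 0, 0],
  [-1, -45, 0, 10, 0, 0, 0],
  [-1, -45, 0, 0, 0, 0, 0],
  [-1, 0, 0, 0, 0, 0, 0],
])

```text
time: 2.1
tool_pos: [0.4195, -0.063, 0.3496]
tool_rot: [0.507, -0.507, 0.493, -0.493]
contact_force: [0.4, -0.2, 0.2]
gripper_width: 0.999
```

Run:
```python
from h import *
im,s=save('wrist','w1.png'); print(s['tool_pos'],Rq(s['tool_rot']),s['joint_pos'],s['contact_force'])
```

```text
[ 0.41951348 -0.06303663  0.34962736] [[ 2.84258417e-02  2.89558793e-04  9.99595862e-01]
 [-9.99595049e-01  1.31601178e-03  2.84254374e-02]
 [-1.30724909e-03 -9.99999092e-01  3.26850278e-04]] [-3.25859309e-01 -4.86881322e-01  1.87631648e+00  1.36182403e-03
  1.75230429e+00 -3.54043063e-01] [ 0.4036397  -0.18970611  0.23977359]
```

View pics/w1.png

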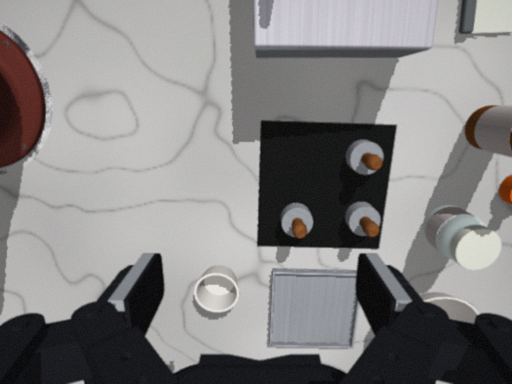

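The wrist view shows the three cutters, with knob tops at about (372,162), (370,228) and (299,230), and the tray corners at (272,269) to (356,346). Next is over the box.

Emit:
apply_moves([
  [-1, -40, 0, 0, 0, 0, 0],
  [-1, -40, 0, 0, 0, 0, 0],
  [-1, -40, 0, 0, 0, 0, 0],
  [-1, -40, 0, 0, 0, 0, 0],
  [-1, -40, 0, 0, 0, 0, 0],
  [-1, -40, 0, 0, 0, 0, 0],
  [-1, 0, 0, 0, 0, 0, 0],
  [-1, 0, 0, 0, 0, 0, 0],
])

```text
time: 2.95
tool_pos: [0.415, 0.1722, 0.3492]
tool_rot: [-0.505, 0.506, -0.495, 0.495]
contact_force: [0.4, -0.1, 0.1]
gripper_width: 1.0
```

Run:
```python
from h import *
im,s=save('wrist','w2.png'); print(s['tool_pos'],s['joint_pos'])
cv2.imwrite('pics/w2b.png',cv2.resize(im[:300],(800,469),interpolation=cv2.INTER_CUBIC))
s1=dict(tool_pos=np.array([ 0.41951348,-0.06303663,0.34962736]),tool_rot=s['tool_rot'])
C=cam('wrist',s1)
print('knob',px2w(C,[[372,162],[369,228],[299,230]],.069))
print('round',px2w(C,[[364,157],[363,219],[296,221]],.029))
print('tray',px2w(C,[[272,269],[357,269],[354,347],[269,346]],.014))
print('mat',px2w(C,[[262,121],[395,126],[379,248],[258,245]],.003))
```

```text
[0.41500532 0.17223997 0.34918016] [ 2.28017327e-01 -4.19944714e-01  1.83035450e+00 -8.24508876e-04
  1.73228659e+00  2.06855529e-01]
knob [[ 0.56703656 -0.06854893  0.069     ]
 [ 0.57406347 -0.16145532  0.069     ]
 [ 0.47685693 -0.16641292  0.069     ]]
round [[ 0.5687292  -0.0692025   0.029     ]
 [ 0.5778949  -0.16338778  0.029     ]
 [ 0.47701062 -0.16867365  0.029     ]]
tray [[ 0.44424655 -0.2591553   0.014     ]
 [ 0.58317809 -0.25643952  0.014     ]
 [ 0.59511063 -0.41227515  0.014     ]
 [ 0.44390113 -0.41280428  0.014     ]]
mat [[ 0.42257336 -0.02416136  0.003     ]
 [ 0.6176283  -0.02692297  0.003     ]
 [ 0.61890587 -0.22336381  0.003     ]
 [ 0.42061851 -0.22193319  0.003     ]]
```

View pics/w2b.png

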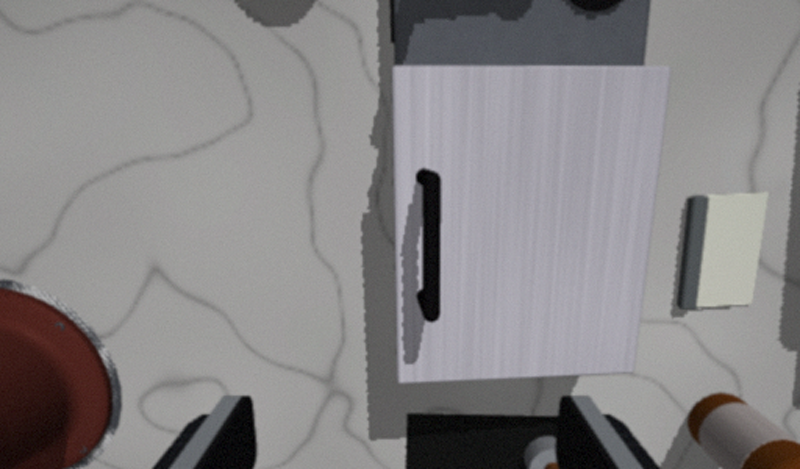

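```bash
cat > fit.py <<'E'
from h import *
from scipy.optimize import least_squares
def model(p):
    x,y,yaw,th=p
    c,s=np.cos(th),np.sin(th)
    def cov(a,b,yy): # a toward robot, b above
        return [.1-a*c+b*s, yy, .085+a*s+b*c]
    B=[cov(.202,.008,.12),cov(0,.008,.12),cov(0,.008,-.12),cov(.202,.008,-.12),cov(.18,.053,.045),cov(.18,.053,-.045)]
    H=[[.1,.27,.05],[-.1,.27,.05]]
    P=np.array(B+H); Q=P.copy(); Q[:,0]=x+P[:,0]*np.cos(yaw)-P[:,1]*np.sin(yaw); Q[:,1]=y+P[:,0]*np.sin(yaw)+P[:,1]*np.cos(yaw)
    return Q
E
python3 - <<'E'
from fit import *
s=manip.state(); Cw=cam('wrist',s); Ct=cam('top')
w=np.array([[393,66],[668,67],[633,374],[399,382],[431,175],[431,314]])*.64
t=np.array([[162.5,264],[161,192.5],[244,191],[246.5,260],[185.5,254.3],[220.4,252.7],[116.5,198.5],[118,264.5]])
f=lambda p:np.r_[(w2px(Cw,model(p)[:6])-w).ravel(),1.2*(w2px(Ct,model(p))-t).ravel()]
r=least_squares(f,[.5,.19,.02,.05],loss='soft_l1'); print(r.x); print(f(r.x).reshape(-1,2).round(1))
np.save('box.npy',r.x); m=model(r.x); print('handle',m[4:6],m[4:6].mean(0))
E
```

```text
[0.50711455 0.18445398 0.02968331 0.07570048]
[[-1.5 -0.4]
 [ 2.7 -0.2]
 [ 0.3  0.1]
 [-1.8  1.6]
 [-0.5  3.6]
 [-0.8 -0.5]
 [ 0.  -0.8]
 [ 0.1  1.1]
 [-0.3 -2.1]
 [ 0.5 -0.4]
 [ 0.7 -0.8]
 [-2.  -0.7]
 [-1.6 -1. ]
 [-1.1 -0.3]]
handle [[0.43033604 0.2271941  0.15146129]
 [0.43300715 0.13723374 0.15146129]] [0.4316716  0.18221392 0.15146129]
```

Emit:
apply_moves([
  [-1, -5, 0, 8, 0, 0, 0],
  [-1, -5, 0, 9, 0, 0, 0],
  [-1, 0, 25, 0, 0, 0, 0],
  [-1, 0, 25, 0, 0, 0, 0],
  [-1, 0, 25, 0, 0, 0, 0],
  [-1, 0, 25, 0, 0, 0, 0],
  [-1, 0, 20, 0, 0, 0, 0],
  [-1, 0, 20, 0, 0, 0, 0],
  [-1, 0, 20, 0, 0, 0, 0],
  [-1, 0, 15, 0, 0, 0, 0],
  [-1, 0, 13, 0, 0, 0, 0],
  [-1, 0, 10, 0, 0, 0, 0],
  [-1, 0, 0, 0, 0, 0, 0],
  [-1, 0, 0, 0, 0, 0, 0],
])

```text
time: 4.4
tool_pos: [0.4318, 0.1832, 0.1521]
tool_rot: [0.505, -0.505, 0.495, -0.495]
contact_force: [0.1, -0.1, 0.5]
gripper_width: 1.001
```

Emit:
apply_moves([
  [0, 0, 0, 0, 0, 0, 0],
  [0.2, 0, 0, 0, 0, 0, 0],
  [0.3, 0, 0, 0, 0, 0, 0],
  [0.4, 0, 0, 0, 0, 0, 0],
  [0.5, 0, 0, 0, 0, 0, 0],
  [0.6, 0, 0, 0, 0, 0, 0],
  [0.7, 0, 0, 0, 0, 0, 0],
  [1, 0, 0, 0, 0, 0, 0],
  [1, 0, 0, 0, 0, 0, 0],
  [1, 0, 0, 0, 0, 0, 0],
])

```text
time: 5.4
tool_pos: [0.4314, 0.1831, 0.1518]
tool_rot: [-0.505, 0.505, -0.495, 0.495]
contact_force: [-1.0, 0.4, 0.6]
gripper_width: 0.088
```

Run:
```python
from h import *
im,s=save('wrist','w3.png'); print(s['tool_pos'],Rq(s['tool_rot']),s['contact_force'],s['gripper_width'])
```

```text
[0.43144774 0.18312388 0.15176942] [[ 2.09913826e-02 -1.01961323e-04  9.99779651e-01]
 [-9.99779656e-01 -2.42067159e-05  2.09913802e-02]
 [ 2.20610731e-05 -9.99999995e-01 -1.02446989e-04]] [-1.02576047  0.42776005  0.59016577] 0.08793827584580145
```

View pics/w3.png

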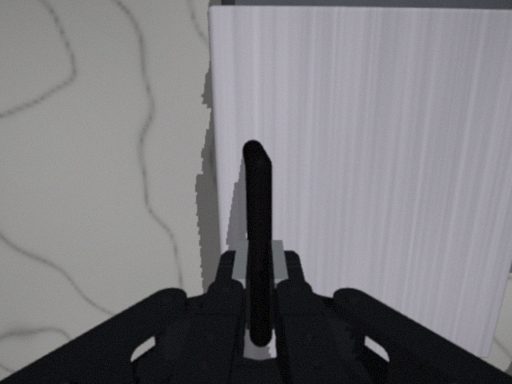

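```bash
cat > arc.py <<'E'
import sys,numpy as np
def rows(a0,a1,n,g=1,kx=-.0087,r=.1876):
    a=np.radians(np.linspace(a0,a1,n+1)); X=r*np.cos(a); Z=r*np.sin(a)
    out=[];ax=ay=az=0
    for i in range(1,n+1):
        tz=round((X[i]-X[0])*1e3-az,1); ty=round(-(Z[i]-Z[0])*1e3-ay,1); tx=round(kx*(X[i]-X[0])*1e3-ax,1)
        ax+=tx;ay+=ty;az+=tz; out.append([g,tx,ty,tz,0,0,0])
    return out
E
python3 - <<'E'
from arc import *
r=rows(159.2,82,54)
for i in range(0,54,18): print(r[i:i+18])
E
```

```text
[[1, np.float64(-0.0), np.float64(-4.4), np.float64(1.7), 0, 0, 0], [1, np.float64(-0.0), np.float64(-4.3), np.float64(1.8), 0, 0, 0], [1, np.float64(-0.0), np.float64(-4.2), np.float64(2.0), 0, 0, 0], [1, np.float64(-0.1), np.float64(-4.2), np.float64(2.0), 0, 0, 0], [1, np.float64(0.0), np.float64(-4.2), np.float64(2.2), 0, 0, 0], [1, np.float64(-0.0), np.float64(-4.1), np.float64(2.2), 0, 0, 0], [1, np.float64(-0.0), np.float64(-4.1), np.float64(2.3), 0, 0, 0], [1, np.float64(-0.0), np.float64(-4.0), np.float64(2.5), 0, 0, 0], [1, np.float64(-0.1), np.float64(-3.9), np.float64(2.5), 0, 0, 0], [1, np.float64(0.0), np.float64(-3.8), np.float64(2.7), 0, 0, 0], [1, np.float64(-0.0), np.float64(-3.8), np.float64(2.7), 0, 0, 0], [1, np.float64(-0.0), np.float64(-3.8), np.float64(2.9), 0, 0, 0], [1, np.float64(-0.1), np.float64(-3.6), np.float64(2.9), 0, 0, 0], [1, np.float64(0.0), np.float64(-3.6), np.float64(3.0), 0, 0, 0], [1, np.float64(-0.0), np.float64(-3.5), np.float64(3.1), 0, 0, 0], [1, np.float64(-0.0), np.float64(-3.4), np.float64(3.2), 0, 0, 0], [1, np.float64(-0.1), np.float
[... 1806 characters left out ...]
t64(-0.6), np.float64(4.6), 0, 0, 0], [1, np.float64(-0.1), np.float64(-0.4), np.float64(4.7), 0, 0, 0], [1, np.float64(-0.0), np.float64(-0.3), np.float64(4.6), 0, 0, 0], [1, np.float64(-0.1), np.float64(-0.3), np.float64(4.7), 0, 0, 0], [1, np.float64(-0.0), np.float64(-0.1), np.float64(4.7), 0, 0, 0], [1, np.float64(-0.1), np.float64(0.0), np.float64(4.7), 0, 0, 0], [1, np.float64(0.0), np.float64(0.2), np.float64(4.6), 0, 0, 0], [1, np.float64(-0.0), np.float64(0.2), np.float64(4.7), 0, 0, 0], [1, np.float64(-0.1), np.float64(0.4), np.float64(4.7), 0, 0, 0], [1, np.float64(-0.0), np.float64(0.5), np.float64(4.6), 0, 0, 0], [1, np.float64(-0.1), np.float64(0.5), np.float64(4.7), 0, 0, 0]]
```

Emit:
apply_moves([
  [1, 0, -4.4, 1.7, 0, 0, 0],
  [1, 0, -4.3, 1.8, 0, 0, 0],
  [1, 0, -4.2, 2.0, 0, 0, 0],
  [1, -0.1, -4.2, 2.0, 0, 0, 0],
  [1, 0, -4.2, 2.2, 0, 0, 0],
  [1, 0, -4.1, 2.2, 0, 0, 0],
  [1, 0, -4.1, 2.3, 0, 0, 0],
  [1, 0, -4.0, 2.5, 0, 0, 0],
  [1, -0.1, -3.9, 2.5, 0, 0, 0],
  [1, 0, -3.8, 2.7, 0, 0, 0],
  [1, 0, -3.8, 2.7, 0, 0, 0],
  [1, 0, -3.8, 2.9, 0, 0, 0],
  [1, -0.1, -3.6, 2.9, 0, 0, 0],
  [1, 0, -3.6, 3.0, 0, 0, 0],
  [1, 0, -3.5, 3.1, 0, 0, 0],
  [1, 0, -3.4, 3.2, 0, 0, 0],
  [1, -0.1, -3.4, 3.3, 0, 0, 0],
  [1, 0, -3.2, 3.3, 0, 0, 0],
])

```text
time: 7.25
tool_pos: [0.4781, 0.1845, 0.2215]
tool_rot: [0.505, -0.505, 0.495, -0.495]
contact_force: [0.2, 1.0, -0.2]
gripper_width: 0.001
```

Run:
```python
from h import *
im,s=save('wrist','w4.png'); b,_=save('scene','s4.png')
W=np.zeros((384,784,3),np.uint8); W[:,:512]=im; W[:340,512:]=cv2.resize(b[100:270,210:346],None,fx=2,fy=2); cv2.imwrite('pics/c4.png',W)
```

```text
(no output)
```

View pics/c4.png

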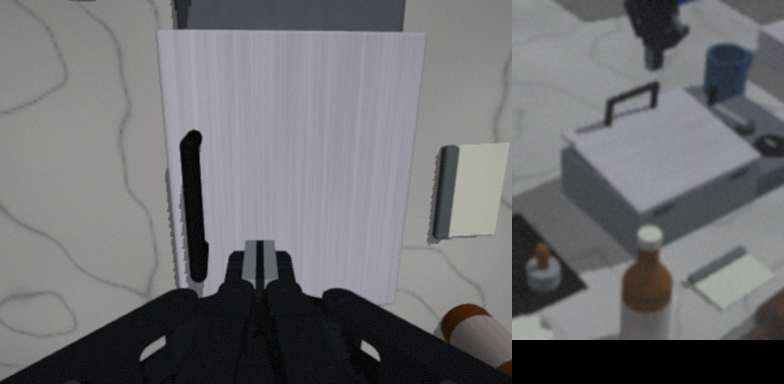

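Run:
```python
from fit import *
s=manip.state(); C4=cam('wrist',s)
import copy
s2=dict(tool_pos=[0.41500532,0.17223997,0.34918016],tool_rot=[-0.505,0.506,-0.495,0.495])
C2=cam('wrist',s2); Ct=cam('top')
w=np.array([[393,66],[668,67],[633,374],[399,382],[431,175],[431,314]])*.64
w4=np.array([[159,31],[425,33],[397,303],[191,138],[199,276]],float); i4=[0,1,2,4,5]
t=np.array([[162.5,264],[161,192.5],[244,191],[246.5,260],[185.5,254.3],[220.4,252.7],[116.5,198.5],[118,264.5]])
f=lambda p:np.r_[(w2px(C4,model(p)[i4])-w4).ravel(),.8*(w2px(C2,model(p)[:6])-w).ravel(),1.2*(w2px(Ct,model(p))-t).ravel()]
r=least_squares(f,[.5,.19,.02,.05],loss='soft_l1'); print(r.x,r.cost); print(f(r.x).reshape(-1,2).round(1))
g=lambda q:f(np.r_[q,0.0]); r0=least_squares(g,[.5,.19,.02],loss='soft_l1'); print(r0.x,r0.cost)
np.save('box.npy',r.x); m=model(r.x); print('handle',m[4:6].mean(0))
f=lambda p:(w2px(C4,model(p)[i4])-w4).ravel()
r=least_squares(f,[.5,.19,.02,.05]); print('w4 only',r.x,r.cost,model(r.x)[4:6].mean(0))
```

```text
[0.50842022 0.18530894 0.03257043 0.07401166] 37.429546618894676
[[-1.4  0.7]
 [ 3.9 -0.5]
 [-1.7  1.8]
 [-3.   6.8]
 [-1.8 -7.8]
 [-0.2 -0.3]
 [ 3.2 -0.4]
 [ 1.3 -0. ]
 [-0.5  1.2]
 [ 0.6  2.9]
 [ 0.4 -0.4]
 [-0.2 -1.1]
 [-0.3  0.7]
 [-0.8 -2.7]
 [ 0.3 -1.1]
 [ 0.4 -1.3]
 [-2.3 -1.2]
 [-2.1 -1.2]
 [-1.3 -0.5]]
[0.50943406 0.18539337 0.03652733] 58.54520658499371
handle [0.43287212 0.18284743 0.15116485]
w4 only [0.50864814 0.18601285 0.03331355 0.10950382] 55.21928446452808 [0.43555894 0.18357709 0.15735387]
```

The grip slipped off and the cover has hardly moved; this may be the slackening event. I'll grip again, a little deeper.

Emit:
apply_moves([
  [-1, 0, 0, -15, 0, 0, 0],
  [-1, 0, 0, -15, 0, 0, 0],
  [-1, 0, 0, -14, 0, 0, 0],
  [-1, 0, 0, 0, 0, 0, 0],
  [-1, 0, 0, 0, 0, 0, 0],
  [-1, 0, 15, 0, 0, 0, 0],
  [-1, 0, 15, 0, 0, 0, 0],
  [-1, 0, 15, 0, 0, 0, 0],
  [-1, 0, 15, 0, 0, 0, 0],
  [-1, 0, 15, 0, 0, 0, 0],
  [0, 0, 0, 0, 0, 0, 0],
  [0.5, 0, 0, 0, 0, 0, 0],
  [0.7, 0, 0, 0, 0, 0, 0],
  [1, 0, 0, 0, 0, 0, 0],
  [1, 0, 0, 0, 0, 0, 0],
  [1, 0, 0, 0, 0, 0, 0],
])

```text
time: 8.95
tool_pos: [0.4342, 0.1837, 0.147]
tool_rot: [0.506, -0.505, 0.494, -0.495]
contact_force: [-0.6, 1.0, 0.4]
gripper_width: 0.11
```

Emit:
apply_moves([
  [1, 0, -4.4, 1.7, 0, 0, 0],
  [1, 0, -4.3, 1.8, 0, 0, 0],
  [1, 0, -4.2, 2.0, 0, 0, 0],
])

```text
time: 9.25
tool_pos: [0.4392, 0.1838, 0.158]
tool_rot: [0.505, -0.505, 0.495, -0.494]
contact_force: [5.8, 1.5, -10.8]
gripper_width: 0.11
```

Emit:
apply_moves([
  [1, -0.1, -4.2, 2.0, 0, 0, 0],
  [1, 0, -4.2, 2.2, 0, 0, 0],
  [1, 0, -4.1, 2.2, 0, 0, 0],
  [1, 0, -4.1, 2.3, 0, 0, 0],
])

```text
time: 9.65
tool_pos: [0.448, 0.1841, 0.1741]
tool_rot: [0.505, -0.505, 0.495, -0.494]
contact_force: [7.2, 2.3, -12.9]
gripper_width: 0.114
```

Emit:
apply_moves([
  [1, 0, -3.8, 3.0, 0, 0, 0],
  [1, -0.1, -3.6, 3.0, 0, 0, 0],
  [1, 0, -3.5, 3.2, 0, 0, 0],
  [1, 0, -3.5, 3.2, 0, 0, 0],
  [1, 0, -3.6, 3.2, 0, 0, 0],
  [1, -0.1, -3.5, 3.1, 0, 0, 0],
  [1, 0, -3.6, 3.0, 0, 0, 0],
])

```text
time: 10.35
tool_pos: [0.4679, 0.1848, 0.201]
tool_rot: [-0.504, 0.507, -0.496, 0.493]
contact_force: [-6.1, 1.8, -3.4]
gripper_width: 0.113
```

Emit:
apply_moves([
  [1, 0, -3.5, 3.1, 0, 0, 0],
  [1, 0, -3.4, 3.2, 0, 0, 0],
  [1, -0.1, -3.4, 3.3, 0, 0, 0],
  [1, 0, -3.2, 3.3, 0, 0, 0],
  [1, 0, -3.2, 3.5, 0, 0, 0],
  [1, -0.1, -3.1, 3.5, 0, 0, 0],
  [1, 0, -3.0, 3.6, 0, 0, 0],
  [1, 0, -2.9, 3.6, 0, 0, 0],
  [1, -0.1, -2.8, 3.8, 0, 0, 0],
  [1, 0, -2.8, 3.8, 0, 0, 0],
  [1, 0, -2.6, 3.8, 0, 0, 0],
])

```text
time: 11.45
tool_pos: [0.5072, 0.186, 0.2354]
tool_rot: [-0.505, 0.506, -0.496, 0.494]
contact_force: [-4.9, 2.0, -1.9]
gripper_width: 0.108
```

Emit:
apply_moves([
  [1, -0.1, -2.5, 4.0, 0, 0, 0],
  [1, 0, -2.5, 4.0, 0, 0, 0],
  [1, 0, -2.3, 4.0, 0, 0, 0],
  [1, -0.1, -2.2, 4.2, 0, 0, 0],
  [1, 0, -2.1, 4.1, 0, 0, 0],
  [1, 0, -2.1, 4.2, 0, 0, 0],
  [1, -0.1, -1.9, 4.3, 0, 0, 0],
  [1, 0, -1.8, 4.3, 0, 0, 0],
  [1, -0.1, -1.7, 4.4, 0, 0, 0],
  [1, 0, -1.6, 4.4, 0, 0, 0],
  [1, 0, -1.5, 4.4, 0, 0, 0],
])

```text
time: 12.55
tool_pos: [0.5536, 0.1876, 0.2577]
tool_rot: [-0.505, 0.506, -0.496, 0.494]
contact_force: [-5.6, 2.5, -1.9]
gripper_width: 0.107
```

Emit:
apply_moves([
  [1, -0.1, -1.3, 4.5, 0, 0, 0],
  [1, 0, -1.3, 4.5, 0, 0, 0],
  [1, 0, -1.1, 4.6, 0, 0, 0],
  [1, -0.1, -1.1, 4.5, 0, 0, 0],
  [1, 0, -0.9, 4.6, 0, 0, 0],
  [1, -0.1, -0.8, 4.6, 0, 0, 0],
  [1, 0, -0.7, 4.7, 0, 0, 0],
  [1, 0, -0.6, 4.6, 0, 0, 0],
  [1, -0.1, -0.4, 4.7, 0, 0, 0],
  [1, 0, -0.3, 4.6, 0, 0, 0],
  [1, -0.1, -0.3, 4.7, 0, 0, 0],
  [1, 0, -0.1, 4.7, 0, 0, 0],
  [1, -0.1, 0, 4.7, 0, 0, 0],
])

```text
time: 13.85
tool_pos: [0.6137, 0.1895, 0.2672]
tool_rot: [-0.505, 0.506, -0.495, 0.494]
contact_force: [-3.9, 2.4, 0.9]
gripper_width: 0.106
```

Emit:
apply_moves([
  [1, 0, 0.1, 3, 0, 0, 0],
  [1, 0, 0.1, 3, 0, 0, 0],
  [1, 0, 0.2, 3, 0, 0, 0],
  [1, 0, 0.3, 2.5, 0, 0, 0],
  [1, 0, 0.3, 2.5, 0, 0, 0],
])

```text
time: 14.35
tool_pos: [0.6279, 0.19, 0.2664]
tool_rot: [-0.505, 0.505, -0.495, 0.494]
contact_force: [-2.4, 1.9, 11.4]
gripper_width: 0.107
```

Emit:
apply_moves([
  [1, 0, -0.7, 1.5, 0, 0, 0],
  [1, 0, -0.7, 1.5, 0, 0, 0],
  [1, 0, 0, 1.5, 0, 0, 0],
  [1, 0, 0, 1.5, 0, 0, 0],
  [1, 0, 0, 1.5, 0, 0, 0],
])

```text
time: 14.85
tool_pos: [0.6347, 0.1901, 0.2658]
tool_rot: [-0.505, 0.506, -0.496, 0.493]
contact_force: [-6.0, 3.9, -3.2]
gripper_width: 0.105
```

Emit:
apply_moves([
  [1, 0, 0, 1.5, 0, 0, 0],
  [1, 0, 0.3, 1.5, 0, 0, 0],
  [1, 0, 0.3, 1.5, 0, 0, 0],
])

```text
time: 15.15
tool_pos: [0.6376, 0.1903, 0.2653]
tool_rot: [-0.503, 0.507, -0.497, 0.492]
contact_force: [-14.6, 2.2, 1.5]
gripper_width: 0.105
```

Emit:
apply_moves([
  [1, 0, 0, 1, 0, 0, 0],
  [1, 0, 0, 1, 0, 0, 0],
  [1, 0, 0, 0, 0, 0, 0],
])

```text
time: 15.45
tool_pos: [0.6377, 0.1903, 0.2653]
tool_rot: [-0.502, 0.509, -0.498, 0.491]
contact_force: [-18.5, 1.5, 1.8]
gripper_width: 0.107
```

Emit:
apply_moves([
  [0.6, 0, 0, -1.5, 0, 0, 0],
  [0.4, 0, 0, -1.5, 0, 0, 0],
  [0.2, 0, 0, 0, 0, 0, 0],
  [0.2, 0, 0, 0, 0, 0, 0],
  [0.2, 0, -10, 0, 0, 0, 0],
  [0.2, 0, -20, 0, 0, 0, 0],
  [0.2, 0, -30, 0, 0, 0, 0],
  [0.2, 0, -30, 0, 0, 0, 0],
  [0, 0, -30, -20, 0, 0, 0],
  [0, 0, -20, -30, 0, 0, 0],
  [-0.5, 0, 0, -40, 0, 0, 0],
  [-0.5, 0, 0, -40, 0, 0, 0],
  [-0.5, 0, 0, -20, 0, 0, 0],
  [-0.5, 0, 0, 0, 0, 0, 0],
])

```text
time: 16.85
tool_pos: [0.488, 0.1864, 0.4081]
tool_rot: [0.507, -0.504, 0.494, -0.495]
contact_force: [0.2, 0.6, -0.6]
gripper_width: 0.753
```

Run:
```python
from h import *
im,s=save('wrist','w5.png'); print(s['tool_pos'],s['tool_rot'],s['joint_pos'])
```

```text
[0.48802609 0.18644711 0.40810801] [ 0.50661858 -0.50417493  0.49372395 -0.49536038] [ 2.22457313e-01 -2.37450189e-01  1.59300958e+00 -6.92497096e-05
  1.78187464e+00  2.00733015e-01]
```

View pics/w5.png

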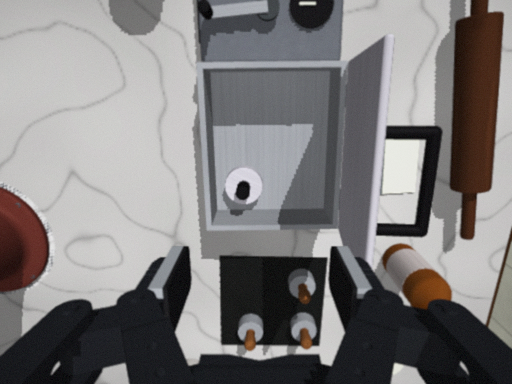

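Cover is open at its stop. The press stands in the chamber, disc at (243,186) and knob top at (243,191).

Run:
```python
from h import *
s=dict(tool_pos=[0.48802609,0.18644711,0.40810801],tool_rot=[0.50661858,-0.50417493,0.49372395,-0.49536038])
C=cam('wrist',s)
print(px2w(C,[[198,62],[206,230],[338,228],[343,60]],.085))
c=px2w(C,[[198,62],[206,230],[338,228]],.085); print('centre',(c[0]+c[2])/2)
print('press knob',px2w(C,[[243,190]],.076),'disc',px2w(C,[[243,187]],.034))
print('lever post',px2w(C,[[205,9]],.1))
print('cutters',px2w(C,[[304,296],[306,342],[250,345]],.069),px2w(C,[[301,283],[303,327],[250,329]],.029))
```

```text
[[0.40611748 0.30236636 0.085     ]
 [0.41079749 0.06302731 0.085     ]
 [0.61241752 0.0702546  0.085     ]
 [0.59767681 0.30913885 0.085     ]]
centre [0.5092675  0.18631048 0.085     ]
press knob [[0.46649545 0.1251292  0.076     ]] disc [[0.46472933 0.11819224 0.034     ]]
lever post [[0.41905133 0.36232706 0.1       ]]
cutters [[ 0.57055032 -0.06110866  0.069     ]
 [ 0.5800178  -0.155536    0.069     ]
 [ 0.48058011 -0.16368148  0.069     ]] [[ 0.57042475 -0.06078479  0.029     ]
 [ 0.57986623 -0.155591    0.029     ]
 [ 0.47964808 -0.16182777  0.029     ]]
```

Emit:
apply_moves([
  [0.1, 22, 0, -8, 0, 0, 0],
  [0.1, 22, 0, -8, 0, 0, 0],
  [0.1, 22, 0, -8, 0, 0, 0],
  [0.1, 0, 30, 0, 0, 0, 0],
  [0.1, 0, 30, 0, 0, 0, 0],
  [0.1, 0, 30, 0, 0, 0, 0],
  [0.1, 0, 30, 0, 0, 0, 0],
  [0.1, 0, 30, 0, 0, 0, 0],
  [0.1, 0, 30, 0, 0, 0, 0],
  [0.1, 0, 30, 0, 0, 0, 0],
  [0.1, 0, 30, 0, 0, 0, 0],
  [0.1, 0, 20, 0, 0, 0, 0],
  [0.1, 0, 0, 0, 0, 0, 0],
  [0.1, 0, 0, 0, 0, 0, 0],
])

```text
time: 18.3
tool_pos: [0.4676, 0.1196, 0.146]
tool_rot: [-0.505, 0.505, -0.495, 0.495]
contact_force: [0.0, 0.4, -0.4]
gripper_width: 0.449
```

Run:
```python
from h import *
im,s=save('wrist','w6.png'); print(s['tool_pos'],s['tool_rot'],s['gripper_width'],s['contact_force'])
```

```text
[0.46760396 0.11962963 0.14595813] [-0.50501371  0.50516636 -0.49485792  0.4948573 ] 0.4485292190943847 [ 0.00453073  0.44049126 -0.4471854 ]
```

View pics/w6.png

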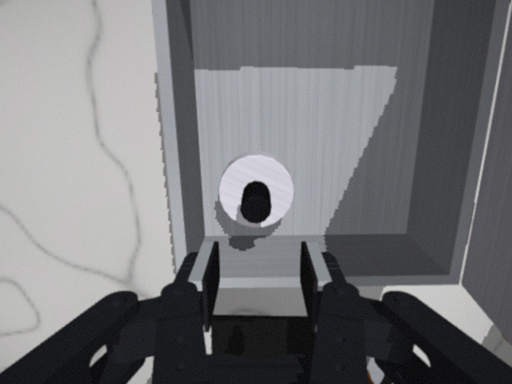

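Run:
```python
from h import *
C=cam('wrist'); print(px2w(C,[[257,190]],.034),px2w(C,[[256,207]],.076)); print(w2px(C,[[.4676,.1196,.076],[.4676,.1196,.034]]))
```

```text
[[0.46676392 0.12127154 0.034     ]] [[0.4662845 0.1210896 0.076    ]]
[[257.86780479 209.07732108]
 [257.99199757 191.99862186]]
```

Emit:
apply_moves([
  [0.1, -1.5, 20, -1, 0, 0, 0],
  [0.1, 0, 20, 0, 0, 0, 0],
  [0.1, 0, 20, 0, 0, 0, 0],
  [0.1, 0, 15, 0, 0, 0, 0],
  [0.1, 0, 15, 0, 0, 0, 0],
  [0.1, 0, 0, 0, 0, 0, 0],
  [0.4, 0, 0, 0, 0, 0, 0],
  [0.6, 0, 0, 0, 0, 0, 0],
  [1, 0, 0, 0, 0, 0, 0],
  [1, 0, 0, 0, 0, 0, 0],
  [1, 0, 0, 0, 0, 0, 0],
])

```text
time: 19.45
tool_pos: [0.4671, 0.1214, 0.0574]
tool_rot: [0.506, -0.504, 0.494, -0.495]
contact_force: [-2.4, 0.4, 6.0]
gripper_width: 0.226
```

Emit:
apply_moves([
  [1, 0, -5, 0, 0, 0, 0],
  [1, 0, -10, 0, 0, 0, 0],
  [1, 0, -20, 0, 0, 0, 0],
  [1, 0, -25, 0, 0, 0, 0],
  [1, 0, -25, 0, 0, 0, 0],
  [1, 0, -25, 0, 0, 0, 0],
  [1, 0, -25, 0, 0, 0, 0],
  [1, 0, -15, 0, 0, 0, 0],
])

```text
time: 20.25
tool_pos: [0.4664, 0.1214, 0.2082]
tool_rot: [0.506, -0.504, 0.494, -0.495]
contact_force: [0.3, 0.2, -2.0]
gripper_width: 0.227
```

Emit:
apply_moves([
  [1, 15, 0, 2, 0, 0, 0],
  [1, 26, 0, 2, 0, 0, 0],
  [1, 26, 0, 2, 0, 0, 0],
  [1, 26, 0, 2, 0, 0, 0],
  [1, 26, 0, 2, 0, 0, 0],
  [1, 26, 0, 2, 0, 0, 0],
  [1, 26, 0, 2, 0, 0, 0],
  [1, 26, 0, 3, 0, 0, 0],
  [1, 26, 0, 3, 0, 0, 0],
  [1, 26, 0, 3, 0, 0, 0],
  [1, 26, 0, 3, 0, 0, 0],
  [1, 26, 0, 3, 0, 0, 0],
  [1, 26, 0, 3, 0, 0, 0],
  [1, 26, 0, 3, 0, 0, 0],
  [1, 26, 0, 3, 0, 0, 0],
  [1, 26, 0, 2, 0, 0, 0],
  [1, 26, 0, 1, 0, 0, 0],
  [1, 26, 0, 0, 0, 0, 0],
  [1, 13, 0, 0, 0, 0, 0],
  [1, 0, 0, 0, 0, 0, 0],
])

```text
time: 22.25
tool_pos: [0.5162, -0.3487, 0.205]
tool_rot: [-0.505, 0.505, -0.496, 0.495]
contact_force: [0.0, 0.7, -2.5]
gripper_width: 0.231
```

Emit:
apply_moves([
  [1, 0, 20, 0, 0, 0, 0],
  [1, 0, 25, 0, 0, 0, 0],
  [1, 0, 25, 0, 0, 0, 0],
  [1, 0, 25, 0, 0, 0, 0],
  [1, 0, 20, 0, 0, 0, 0],
  [1, 0, 15, 0, 0, 0, 0],
  [1, 0, 10, 0, 0, 0, 0],
  [1, 0, 6, 0, 0, 0, 0],
  [1, 0, 0, 0, 0, 0, 0],
])

```text
time: 23.15
tool_pos: [0.5165, -0.3473, 0.0592]
tool_rot: [0.505, -0.505, 0.495, -0.494]
contact_force: [-0.5, 0.3, -2.6]
gripper_width: 0.228
```

Emit:
apply_moves([
  [1, 0, 3, 0, 0, 0, 0],
  [1, 0, 3, 0, 0, 0, 0],
  [1, 0, 2, 0, 0, 0, 0],
  [1, 0, 0, 0, 0, 0, 0],
])

```text
time: 23.55
tool_pos: [0.5165, -0.3477, 0.0515]
tool_rot: [-0.505, 0.505, -0.495, 0.495]
contact_force: [-0.1, -0.4, -2.2]
gripper_width: 0.229
```

Emit:
apply_moves([
  [1, 0, 1, 0, 0, 0, 0],
  [1, 0, 1, 0, 0, 0, 0],
  [1, 0, 0.5, 0, 0, 0, 0],
  [1, 0, 0, 0, 0, 0, 0],
])

```text
time: 23.95
tool_pos: [0.5167, -0.348, 0.0496]
tool_rot: [-0.505, 0.505, -0.495, 0.495]
contact_force: [-1.3, 1.2, 1.3]
gripper_width: 0.228
```

Emit:
apply_moves([
  [0.6, 0, 0, 0, 0, 0, 0],
  [0.3, 0, 0, 0, 0, 0, 0],
  [0.1, 0, 0, 0, 0, 0, 0],
  [0.1, 0, -10, 0, 0, 0, 0],
  [0.1, 0, -20, 0, 0, 0, 0],
  [0.1, 0, -30, 0, 0, 0, 0],
  [0.1, 0, -30, 0, 0, 0, 0],
  [0.1, 0, -16, 0, 0, 0, 0],
  [0.1, -26, 0, -5, 0, 0, 0],
  [0.1, -26, 0, -5, 0, 0, 0],
  [0.1, -26, 0, -5, 0, 0, 0],
  [0.1, -26, 0, -5, 0, 0, 0],
  [0.1, -26, 0, -5, 0, 0, 0],
  [0.1, -26, 0, -5, 0, 0, 0],
  [0.1, -26, 0, -4, 0, 0, 0],
  [0.1, 0, 0, 0, 0, 0, 0],
  [0.1, 0, 0, 0, 0, 0, 0],
])

```text
time: 25.65
tool_pos: [0.4788, -0.1663, 0.1552]
tool_rot: [-0.505, 0.505, -0.494, 0.495]
contact_force: [-0.3, -0.8, 0.4]
gripper_width: 0.45
```

```bash
cat > kn.py <<'E'
from h import *
import sys
im,s=save('wrist',sys.argv[1]); C=cam('wrist',s); print(s['tool_pos'],s['gripper_width'],s['contact_force'])
hsv=cv2.cvtColor(im,cv2.COLOR_BGR2HSV); m=((hsv[...,0]<20)&(hsv[...,1]>110)&(hsv[...,2]>50)).astype(np.uint8)
n,l,st,c=cv2.connectedComponentsWithStats(m)
for i in range(1,n):
    if st[i,4]>150:
        x,y,w,h=st[i,:4]; print(st[i], 'centroid z.05', px2w(C,[c[i]],.049).round(4), 'knobtop', px2w(C,[[c[i][0],y+h-w*.45]],.069).round(4))
E
python3 kn.py w7.png
```

```text
[ 0.47883314 -0.1663304   0.15522647] 0.45021681150834336 [-0.34534164 -0.8099749   0.4339844 ]
[ 374   49   44   32 1049] centroid z.05 [[ 0.5746 -0.0684  0.049 ]] knobtop [[ 0.5665 -0.0677  0.069 ]]
[371 180  37  34 863] centroid z.05 [[ 0.5829 -0.166   0.049 ]] knobtop [[ 0.5746 -0.1607  0.069 ]]
[247 183  26  34 672] centroid z.05 [[ 0.4796 -0.1713  0.049 ]] knobtop [[ 0.4795 -0.1689  0.069 ]]
```

View pics/w7.png

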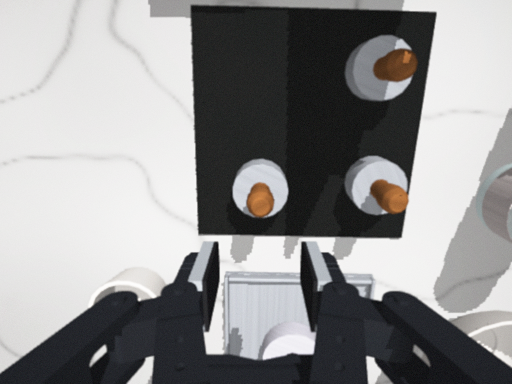

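Emit:
apply_moves([
  [0.1, 1.5, 20, 0.7, 0, 0, 0],
  [0.1, 0, 25, 0, 0, 0, 0],
  [0.1, 0, 25, 0, 0, 0, 0],
  [0.1, 0, 20, 0, 0, 0, 0],
  [0.1, 0, 13, 0, 0, 0, 0],
  [0.1, 0, 0, 0, 0, 0, 0],
  [0.4, 0, 0, 0, 0, 0, 0],
  [0.6, 0, 0, 0, 0, 0, 0],
  [1, 0, 0, 0, 0, 0, 0],
  [1, 0, 0, 0, 0, 0, 0],
  [1, 0, 0, 0, 0, 0, 0],
])

```text
time: 26.8
tool_pos: [0.4804, -0.1685, 0.0534]
tool_rot: [0.505, -0.505, 0.494, -0.496]
contact_force: [-0.8, -0.4, 4.3]
gripper_width: 0.214
```

Emit:
apply_moves([
  [1, 0, -5, 0, 0, 0, 0],
  [1, 0, -15, 0, 0, 0, 0],
  [1, 0, -25, 0, 0, 0, 0],
  [1, 0, -30, 0, 0, 0, 0],
  [1, 0, -30, 0, 0, 0, 0],
  [1, 0, -30, 0, 0, 0, 0],
  [1, 0, -17, 0, 0, 0, 0],
  [1, 0, 0, 0, 0, 0, 0],
])

```text
time: 27.6
tool_pos: [0.4812, -0.1687, 0.2085]
tool_rot: [0.506, -0.504, 0.492, -0.497]
contact_force: [0.5, 0.9, -1.8]
gripper_width: 0.218
```

Emit:
apply_moves([
  [1, -18, 0, 0, 0, 0, 0],
  [1, -25, 0, 0, 0, 0, 0],
  [1, -25, 0, 0, 0, 0, 0],
  [1, -25, 0, 0, 0, 0, 0],
  [1, -25, 0, 0, 0, 0, 0],
  [1, -25, 0, 0, 0, 0, 0],
  [1, -25, 0, 0, 0, 0, 0],
  [1, -25, 0, 0, 0, 0, 0],
  [1, -25, 0, 0, 0, 0, 0],
  [1, -25, 0, 0, 0, 0, 0],
  [1, -25, 0, 0, 0, 0, 0],
  [1, -25, 0, 1, 0, 0, 0],
  [1, -25, 0, 1, 0, 0, 0],
  [1, -25, 0, 1, 0, 0, 0],
  [1, -25, 0, 1, 0, 0, 0],
  [1, -25, 0, 1, 0, 0, 0],
  [1, -25, 0, 0, 0, 0, 0],
  [1, 0, 0, 0, 0, 0, 0],
  [1, 0, 0, 0, 0, 0, 0],
])

```text
time: 29.5
tool_pos: [0.4749, 0.2499, 0.2028]
tool_rot: [-0.505, 0.506, -0.495, 0.494]
contact_force: [0.8, -0.2, -2.2]
gripper_width: 0.214
```

Emit:
apply_moves([
  [1, 0, 20, 0, 0, 0, 0],
  [1, 0, 30, 0, 0, 0, 0],
  [1, 0, 30, 0, 0, 0, 0],
  [1, 0, 25, 0, 0, 0, 0],
  [1, 0, 15, 0, 0, 0, 0],
  [1, 0, 10, 0, 0, 0, 0],
  [1, 0, 6, 0, 0, 0, 0],
  [1, 0, 3, 0, 0, 0, 0],
  [1, 0, 2, 0, 0, 0, 0],
  [1, 0, 2, 0, 0, 0, 0],
  [1, 0, 0, 0, 0, 0, 0],
])

```text
time: 30.6
tool_pos: [0.4766, 0.2504, 0.0624]
tool_rot: [0.506, -0.505, 0.494, -0.495]
contact_force: [-0.1, -1.0, 1.5]
gripper_width: 0.21
```

Emit:
apply_moves([
  [0.6, 0, 0, 0, 0, 0, 0],
  [0.3, 0, 0, 0, 0, 0, 0],
  [0.1, 0, 0, 0, 0, 0, 0],
  [0.1, 0, -10, 0, 0, 0, 0],
  [0.1, 0, -25, 0, 0, 0, 0],
  [0.1, 0, -35, 0, 0, 0, 0],
  [0.1, 0, -35, 0, 0, 0, 0],
  [0.1, 35, 0, 0, 0, 0, 0],
  [0.1, 45, 0, 0, 0, 0, 0],
  [0.1, 45, 0, 0, 0, 0, 0],
  [0.1, 45, 0, 10, 0, 0, 0],
  [0.1, 45, 0, 15, 0, 0, 0],
  [0.1, 45, 0, 15, 0, 0, 0],
  [0.1, 45, 0, 15, 0, 0, 0],
  [0.1, 45, 0, 15, 0, 0, 0],
  [0.1, 45, 0, 15, 0, 0, 0],
  [0.1, 17, 0, 7, 0, 0, 0],
  [0.1, 0, 0, 0, 0, 0, 0],
  [0.1, 0, 0, 0, 0, 0, 0],
])

```text
time: 32.5
tool_pos: [0.5761, -0.1593, 0.1661]
tool_rot: [0.505, -0.505, 0.495, -0.494]
contact_force: [-0.6, 1.1, -0.2]
gripper_width: 0.449
```

```bash
python3 kn.py w8.png
python3 - <<'E'
from h import *
C=cam('wrist'); print(w2px(C,[[.577,-.16,.069],[.577,-.16,.029]]))
E
```

```text
[ 0.57614288 -0.1593305   0.1661393 ] 0.4485181737334881 [-0.58417244  1.09818291 -0.17178711]
[435   0  38  64 814] centroid z.05 [[ 0.7099 -0.0385  0.049 ]] knobtop [[ 0.7009 -0.0496  0.069 ]]
[243  59  28  30 642] centroid z.05 [[ 0.5725 -0.0683  0.049 ]] knobtop [[ 0.5727 -0.0716  0.069 ]]
[495 114  17  47 576] centroid z.05 [[ 0.7703 -0.112   0.049 ]] knobtop [[ 0.758 -0.121  0.069]]
[253 182  26  33 613] centroid z.05 [[ 0.5815 -0.1663  0.049 ]] knobtop [[ 0.5811 -0.1637  0.069 ]]
[[260.22209538 199.34026147]
 [260.12778713 185.68835372]]
```

View pics/w8.png

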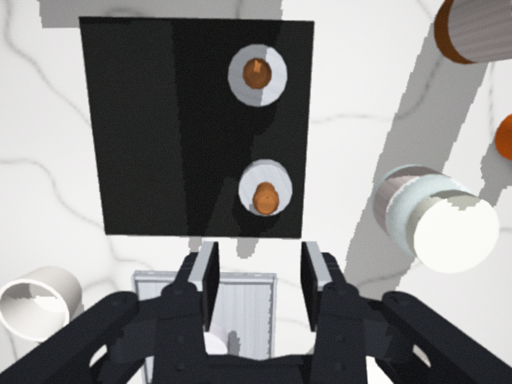

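Emit:
apply_moves([
  [0.1, 3.5, 20, 4.5, 0, 0, 0],
  [0.1, 0, 25, 0, 0, 0, 0],
  [0.1, 0, 25, 0, 0, 0, 0],
  [0.1, 0, 25, 0, 0, 0, 0],
  [0.1, 0, 18, 0, 0, 0, 0],
  [0.1, 0, 0, 0, 0, 0, 0],
  [0.4, 0, 0, 0, 0, 0, 0],
  [0.6, 0, 0, 0, 0, 0, 0],
  [1, 0, 0, 0, 0, 0, 0],
  [1, 0, 0, 0, 0, 0, 0],
  [1, 0, 0, 0, 0, 0, 0],
])

```text
time: 33.65
tool_pos: [0.5818, -0.1635, 0.0546]
tool_rot: [0.506, -0.505, 0.494, -0.495]
contact_force: [-0.2, 1.0, 4.7]
gripper_width: 0.212
```

Emit:
apply_moves([
  [1, 0, -5, 0, 0, 0, 0],
  [1, 0, -15, 0, 0, 0, 0],
  [1, 0, -25, 0, 0, 0, 0],
  [1, 0, -30, 0, 0, 0, 0],
  [1, 0, -30, 0, 0, 0, 0],
  [1, 0, -30, 0, 0, 0, 0],
  [1, 0, -17, 0, 0, 0, 0],
  [1, 0, 0, 0, 0, 0, 0],
])

```text
time: 34.45
tool_pos: [0.5826, -0.1641, 0.2092]
tool_rot: [0.506, -0.504, 0.493, -0.497]
contact_force: [1.1, -0.2, -1.5]
gripper_width: 0.212
```

Emit:
apply_moves([
  [1, -10, 0, -12, 0, 0, 0],
  [1, -25, 0, -24, 0, 0, 0],
  [1, -25, 0, -24, 0, 0, 0],
  [1, -25, 0, -24, 0, 0, 0],
  [1, -25, 0, -12, 0, 0, 0],
  [1, -25, 0, 0, 0, 0, 0],
  [1, -25, 0, 0, 0, 0, 0],
  [1, -25, 0, 0, 0, 0, 0],
  [1, -25, 0, 0, 0, 0, 0],
  [1, -25, 0, 0, 0, 0, 0],
  [1, -25, 0, 0, 0, 0, 0],
  [1, -25, 0, 0, 0, 0, 0],
  [1, -25, 0, 0, 0, 0, 0],
  [1, -25, 0, 0, 0, 0, 0],
  [1, -16, 0, 0, 0, 0, 0],
  [1, 0, 0, 0, 0, 0, 0],
  [1, 0, 0, 0, 0, 0, 0],
])

```text
time: 36.15
tool_pos: [0.4768, 0.1853, 0.2034]
tool_rot: [-0.504, 0.506, -0.495, 0.494]
contact_force: [-0.1, -0.7, -0.5]
gripper_width: 0.215
```

Emit:
apply_moves([
  [1, 0, 20, 0, 0, 0, 0],
  [1, 0, 30, 0, 0, 0, 0],
  [1, 0, 30, 0, 0, 0, 0],
  [1, 0, 25, 0, 0, 0, 0],
  [1, 0, 15, 0, 0, 0, 0],
  [1, 0, 10, 0, 0, 0, 0],
  [1, 0, 6, 0, 0, 0, 0],
  [1, 0, 3, 0, 0, 0, 0],
  [1, 0, 2, 0, 0, 0, 0],
  [1, 0, 0, 0, 0, 0, 0],
])

```text
time: 37.15
tool_pos: [0.4782, 0.1857, 0.0648]
tool_rot: [0.506, -0.505, 0.494, -0.495]
contact_force: [0.3, -0.6, -1.6]
gripper_width: 0.219
```

Emit:
apply_moves([
  [1, 0, 1, 0, 0, 0, 0],
  [1, 0, 1, 0, 0, 0, 0],
  [1, 0, 0, 0, 0, 0, 0],
])

```text
time: 37.45
tool_pos: [0.4782, 0.1858, 0.0635]
tool_rot: [0.506, -0.505, 0.495, -0.495]
contact_force: [-1.8, -0.5, 4.5]
gripper_width: 0.214
```

Emit:
apply_moves([
  [0.6, 0, 0, 0, 0, 0, 0],
  [0.3, 0, 0, 0, 0, 0, 0],
  [0.1, 0, 0, 0, 0, 0, 0],
  [0.1, 0, -10, 0, 0, 0, 0],
  [0.1, 0, -25, 0, 0, 0, 0],
  [0.1, 0, -35, 0, 0, 0, 0],
  [0.1, 0, -35, 0, 0, 0, 0],
  [0.1, 30, 0, 0, 0, 0, 0],
  [0.1, 45, 0, 0, 0, 0, 0],
  [0.1, 45, 0, 0, 0, 0, 0],
  [0.1, 45, 0, 22, 0, 0, 0],
  [0.1, 45, 0, 25, 0, 0, 0],
  [0.1, 30, 0, 25, 0, 0, 0],
  [0.1, 16, 0, 15, 0, 0, 0],
  [0.1, 0, 0, 0, 0, 0, 0],
  [0.1, 0, 0, 0, 0, 0, 0],
])

```text
time: 39.05
tool_pos: [0.569, -0.0671, 0.1673]
tool_rot: [0.505, -0.505, 0.495, -0.495]
contact_force: [0.2, -0.7, -0.5]
gripper_width: 0.455
```

```bash
python3 kn.py w9.png
python3 - <<'E'
from h import *
im=cv2.imread('pics/w9.png'); t=manip.grab_frame('top')
W=np.zeros((384,782,3),np.uint8); W[:,:512]=im; W[:,512:]=cv2.resize(t[180:270,150:213],None,fx=4.27,fy=4.27)[:384,:270]; cv2.imwrite('pics/c9.png',W)
E
```

```text
[ 0.56899556 -0.06711394  0.16727791] 0.45469885014995287 [ 0.21810257 -0.66962217 -0.53332764]
[425  99  44  67 682] centroid z.05 [[ 0.7084 -0.0141  0.049 ]] knobtop [[ 0.6999 -0.025   0.069 ]]
[ 490  117   22   75 1171] centroid z.05 [[ 0.7658 -0.0342  0.049 ]] knobtop [[ 0.7555 -0.0512  0.069 ]]
[252 178  24  32 592] centroid z.05 [[ 0.5727 -0.0702  0.049 ]] knobtop [[ 0.5724 -0.0686  0.069 ]]
[ 481  204   31   54 1221] centroid z.05 [[ 0.7775 -0.0983  0.049 ]] knobtop [[ 0.7646 -0.103   0.069 ]]Traceback (most recent call last):
  File "<stdin>", line 3, in <module>
ValueError: could not broadcast input array from shape (384,269,3) into shape (384,270,3)
```

The knob was found at px (264,195), giving (.5725,-.069), which agrees with the earlier estimates. Grasping.

Emit:
apply_moves([
  [0.1, 2, 20, 3.5, 0, 0, 0],
  [0.1, 0, 25, 0, 0, 0, 0],
  [0.1, 0, 25, 0, 0, 0, 0],
  [0.1, 0, 25, 0, 0, 0, 0],
  [0.1, 0, 19, 0, 0, 0, 0],
  [0.1, 0, 0, 0, 0, 0, 0],
  [0.4, 0, 0, 0, 0, 0, 0],
  [0.6, 0, 0, 0, 0, 0, 0],
  [1, 0, 0, 0, 0, 0, 0],
  [1, 0, 0, 0, 0, 0, 0],
  [1, 0, 0, 0, 0, 0, 0],
])

```text
time: 40.25
tool_pos: [0.5736, -0.0692, 0.0545]
tool_rot: [0.506, -0.505, 0.494, -0.495]
contact_force: [-0.5, 0.0, 5.1]
gripper_width: 0.216
```

Emit:
apply_moves([
  [1, 0, -5, 0, 0, 0, 0],
  [1, 0, -15, 0, 0, 0, 0],
  [1, 0, -25, 0, 0, 0, 0],
  [1, 0, -30, 0, 0, 0, 0],
  [1, 0, -30, 0, 0, 0, 0],
  [1, 0, -30, 0, 0, 0, 0],
  [1, 0, -17, 0, 0, 0, 0],
  [1, 0, 0, 0, 0, 0, 0],
])

```text
time: 41.05
tool_pos: [0.5745, -0.0696, 0.2092]
tool_rot: [0.506, -0.504, 0.493, -0.497]
contact_force: [-0.0, -0.3, -1.5]
gripper_width: 0.213
```

Emit:
apply_moves([
  [1, 0, 0, -12, 0, 0, 0],
  [1, -5, 0, -25, 0, 0, 0],
  [1, -15, 0, -25, 0, 0, 0],
  [1, -25, 0, -20, 0, 0, 0],
  [1, -25, 0, -7, 0, 0, 0],
  [1, -25, 0, 0, 0, 0, 0],
  [1, -25, 0, 0, 0, 0, 0],
  [1, -25, 0, 0, 0, 0, 0],
  [1, -25, 0, 0, 0, 0, 0],
  [1, -21, 0, 0, 0, 0, 0],
  [1, 0, 0, 0, 0, 0, 0],
  [1, 0, 0, 0, 0, 0, 0],
])

```text
time: 42.25
tool_pos: [0.4783, 0.1197, 0.203]
tool_rot: [-0.504, 0.507, -0.495, 0.494]
contact_force: [-0.5, -0.4, -1.1]
gripper_width: 0.213
```

Emit:
apply_moves([
  [1, 0, 20, 0, 0, 0, 0],
  [1, 0, 30, 0, 0, 0, 0],
  [1, 0, 30, 0, 0, 0, 0],
  [1, 0, 25, 0, 0, 0, 0],
  [1, 0, 15, 0, 0, 0, 0],
  [1, 0, 10, 0, 0, 0, 0],
  [1, 0, 6, 0, 0, 0, 0],
  [1, 0, 3, 0, 0, 0, 0],
  [1, 0, 2, 0, 0, 0, 0],
  [1, 0, 1, 0, 0, 0, 0],
  [1, 0, 1, 0, 0, 0, 0],
  [1, 0, 0, 0, 0, 0, 0],
])

```text
time: 43.45
tool_pos: [0.4804, 0.1202, 0.0635]
tool_rot: [0.506, -0.505, 0.494, -0.495]
contact_force: [-2.2, -0.3, 4.4]
gripper_width: 0.213
```

Emit:
apply_moves([
  [0.6, 0, 0, 0, 0, 0, 0],
  [0.3, 0, 0, 0, 0, 0, 0],
  [0.1, 0, 0, 0, 0, 0, 0],
  [0.1, 0, -10, 0, 0, 0, 0],
  [0.1, 0, -25, 0, 0, 0, 0],
  [0.1, 0, -40, 0, 0, 0, 0],
  [0.1, 0, -40, 0, 0, 0, 0],
  [0.1, 0, -40, 0, 0, 0, 0],
  [0.1, 0, -40, 0, 0, 0, 0],
  [0.1, -20, -40, 0, 0, 0, 0],
  [0.1, -20, -40, 0, 0, 0, 0],
  [0.1, -20, -40, 0, 0, 0, 0],
  [0.1, 0, -30, 0, 0, 0, 0],
  [0.1, 0, 0, 0, 0, 0, 0],
  [0.1, 0, 0, 0, 0, 0, 0],
])

```text
time: 44.95
tool_pos: [0.4786, 0.1801, 0.4082]
tool_rot: [0.506, -0.505, 0.494, -0.495]
contact_force: [-1.6, 0.1, -0.3]
gripper_width: 0.451
```

Run:
```python
from h import *
im,s=save('wrist','w10.png'); t,_=save('top','t10.png'); print(s['tool_pos'],s['tool_rot'])
W=np.zeros((384,782,3),np.uint8); W[:,:512]=im; W[:270,512:]=cv2.resize(t[160:280,280:400],(270,270)); cv2.imwrite('pics/c10.png',W)
```

```text
[0.47857714 0.1800502  0.40824862] [ 0.50585883 -0.50462862  0.49427442 -0.49512585]
```

View pics/c10.png

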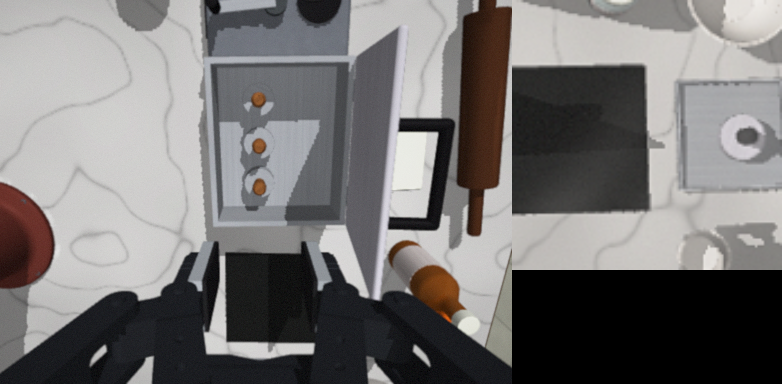

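All three cutters stand in the chamber (knobs at (258,99), (259,146) and (259,186)). The mat is empty and the press stands upright on the tray. Now I'll grip the handle again to close the cover.

Emit:
apply_moves([
  [0.2, 0, 0, 25, 0, 0, 0],
  [0.2, 0, 0, 30, 0, 0, 0],
  [0.2, -3, 0, 30, 0, 0, 0],
  [0.2, -4, 0, 30, 0, 0, 0],
  [0.2, 0, 0, 25, 0, 0, 0],
  [0.2, 0, 0, 19, 0, 0, 0],
  [0.2, 0, 20, 0, 0, 0, 0],
  [0.2, 0, 25, 0, 0, 0, 0],
  [0.2, 0, 25, 0, 0, 0, 0],
  [0.2, 0, 20, 0, 0, 0, 0],
  [0.2, 0, 0, 0, 0, 0, 0],
  [0.2, 0, 0, 0, 0, 0, 0],
])

```text
time: 46.25
tool_pos: [0.6367, 0.1899, 0.3156]
tool_rot: [-0.504, 0.506, -0.495, 0.494]
contact_force: [0.5, -0.4, 0.5]
gripper_width: 0.4
```

Emit:
apply_moves([
  [0.2, 0, 15, 1, 0, 0, 0],
  [0.2, 0, 15, 0, 0, 0, 0],
  [0.2, 0, 10, 0, 0, 0, 0],
  [0.2, 0, 9, 0, 0, 0, 0],
  [0.2, 0, 0, 0, 0, 0, 0],
  [0.4, 0, 0, 0, 0, 0, 0],
  [0.6, 0, 0, 0, 0, 0, 0],
  [0.8, 0, 0, 0, 0, 0, 0],
  [1, 0, 0, 0, 0, 0, 0],
  [1, 0, 0, 0, 0, 0, 0],
  [1, 0, 0, 0, 0, 0, 0],
])

```text
time: 47.35
tool_pos: [0.6377, 0.1904, 0.2695]
tool_rot: [-0.505, 0.506, -0.495, 0.494]
contact_force: [-4.7, -0.6, 4.1]
gripper_width: 0.09
```

Run:
```python
from arc import *
r=rows(80.9,163.6,56,kx=-.0115)
for i in range(0,56,14): print([[float(v) for v in q] for q in r[i:i+14]])
```

```text
[[1.0, 0.1, -0.7, -4.8, 0.0, 0.0, 0.0], [1.0, 0.0, -0.6, -4.8, 0.0, 0.0, 0.0], [1.0, 0.1, -0.4, -4.8, 0.0, 0.0, 0.0], [1.0, 0.0, -0.4, -4.8, 0.0, 0.0, 0.0], [1.0, 0.1, -0.2, -4.9, 0.0, 0.0, 0.0], [1.0, 0.0, -0.1, -4.8, 0.0, 0.0, 0.0], [1.0, 0.1, 0.1, -4.8, 0.0, 0.0, 0.0], [1.0, 0.0, 0.1, -4.9, 0.0, 0.0, 0.0], [1.0, 0.1, 0.3, -4.8, 0.0, 0.0, 0.0], [1.0, 0.1, 0.5, -4.8, 0.0, 0.0, 0.0], [1.0, 0.0, 0.5, -4.8, 0.0, 0.0, 0.0], [1.0, 0.1, 0.7, -4.8, 0.0, 0.0, 0.0], [1.0, 0.0, 0.7, -4.8, 0.0, 0.0, 0.0], [1.0, 0.1, 1.0, -4.7, 0.0, 0.0, 0.0]]
[[1.0, 0.0, 1.0, -4.7, 0.0, 0.0, 0.0], [1.0, 0.1, 1.1, -4.7, 0.0, 0.0, 0.0], [1.0, 0.0, 1.3, -4.7, 0.0, 0.0, 0.0], [1.0, 0.1, 1.4, -4.6, 0.0, 0.0, 0.0], [1.0, 0.0, 1.5, -4.6, 0.0, 0.0, 0.0], [1.0, 0.1, 1.6, -4.6, 0.0, 0.0, 0.0], [1.0, 0.0, 1.8, -4.5, 0.0, 0.0, 0.0], [1.0, 0.1, 1.9, -4.4, 0.0, 0.0, 0.0], [1.0, 0.0, 1.9, -4.5, 0.0, 0.0, 0.0], [1.0, 0.1, 2.1, -4.3, 0.0, 0.0, 0.0], [1.0, 0.0, 2.2, -4.3, 0.0, 0.0, 0.0], [1.0, 0.1, 2.3, -4.3, 0.0, 0.0, 0.0], [1.0, 0.0, 2.5, -4.2, 0.0, 0.0, 0.0], [1.0, 0.1, 2.5, -4.1, 0.0, 0.0, 0.0]]
[[1.0, 0.0, 2.6, -4.0, 0.0, 
[... 343 characters left out ...]
.0, 0.0], [1.0, 0.1, 3.6, -3.3, 0.0, 0.0, 0.0], [1.0, -0.0, 3.7, -3.1, 0.0, 0.0, 0.0], [1.0, 0.0, 3.7, -3.1, 0.0, 0.0, 0.0], [1.0, 0.1, 3.8, -2.9, 0.0, 0.0, 0.0]]
[[1.0, -0.0, 3.9, -2.9, 0.0, 0.0, 0.0], [1.0, 0.0, 4.0, -2.8, 0.0, 0.0, 0.0], [1.0, 0.1, 4.0, -2.6, 0.0, 0.0, 0.0], [1.0, -0.0, 4.1, -2.6, 0.0, 0.0, 0.0], [1.0, 0.0, 4.2, -2.4, 0.0, 0.0, 0.0], [1.0, 0.0, 4.2, -2.4, 0.0, 0.0, 0.0], [1.0, 0.1, 4.3, -2.2, 0.0, 0.0, 0.0], [1.0, -0.0, 4.4, -2.1, 0.0, 0.0, 0.0], [1.0, 0.0, 4.4, -2.0, 0.0, 0.0, 0.0], [1.0, 0.0, 4.4, -1.9, 0.0, 0.0, 0.0], [1.0, 0.1, 4.5, -1.8, 0.0, 0.0, 0.0], [1.0, -0.0, 4.6, -1.7, 0.0, 0.0, 0.0], [1.0, -0.0, 4.6, -1.5, 0.0, 0.0, 0.0], [1.0, 0.0, 4.6, -1.4, 0.0, 0.0, 0.0]]
```

Emit:
apply_moves([
  [0.5, 0, 0, 0, 0, 0, 0],
  [0.5, 0, 0, 0, 0, 0, 0],
  [0.5, 0, 4, 0, 0, 0, 0],
  [0.5, 0, 3, 0, 0, 0, 0],
  [0.8, 0, 0, 0, 0, 0, 0],
  [1, 0, 0, 0, 0, 0, 0],
  [1, 0, 0, 0, 0, 0, 0],
  [1, 0, 0, 0, 0, 0, 0],
])

```text
time: 48.15
tool_pos: [0.6376, 0.1902, 0.2601]
tool_rot: [-0.505, 0.506, -0.495, 0.494]
contact_force: [-4.3, -1.4, -3.2]
gripper_width: 0.111
```

Emit:
apply_moves([
  [1, 0, -0.7, -3, 0, 0, 0],
  [1, 0, -0.6, -4.8, 0, 0, 0],
  [1, 0.1, -0.4, -4.8, 0, 0, 0],
  [1, 0, -0.4, -4.8, 0, 0, 0],
  [1, 0.1, -0.2, -4.9, 0, 0, 0],
  [1, 0, -0.1, -4.8, 0, 0, 0],
])

```text
time: 48.75
tool_pos: [0.6109, 0.1893, 0.2631]
tool_rot: [0.505, -0.505, 0.495, -0.495]
contact_force: [4.4, -1.1, -10.5]
gripper_width: 0.111
```

Emit:
apply_moves([
  [1, 0.1, 0.6, -4.8, 0, 0, 0],
  [1, 0, 0.7, -4.9, 0, 0, 0],
  [1, 0.1, 0.8, -4.8, 0, 0, 0],
  [1, 0.1, 0.8, -4.8, 0, 0, 0],
  [1, 0, 0.8, -4.8, 0, 0, 0],
  [1, 0.1, 0.9, -4.8, 0, 0, 0],
  [1, 0, 0.8, -4.8, 0, 0, 0],
  [1, 0.1, 1.0, -4.7, 0, 0, 0],
])

```text
time: 49.55
tool_pos: [0.5741, 0.1882, 0.2607]
tool_rot: [0.507, -0.503, 0.493, -0.496]
contact_force: [0.7, -1.7, 7.2]
gripper_width: 0.112
```

Emit:
apply_moves([
  [1, 0, 1.0, -4.7, 0, 0, 0],
  [1, 0.1, 1.1, -4.7, 0, 0, 0],
  [1, 0, 1.3, -4.7, 0, 0, 0],
  [1, 0.1, 1.4, -4.6, 0, 0, 0],
  [1, 0, 1.5, -4.6, 0, 0, 0],
  [1, 0.1, 1.6, -4.6, 0, 0, 0],
  [1, 0, 1.8, -4.5, 0, 0, 0],
  [1, 0.1, 1.9, -4.4, 0, 0, 0],
])

```text
time: 50.35
tool_pos: [0.536, 0.187, 0.2484]
tool_rot: [0.506, -0.505, 0.494, -0.495]
contact_force: [-0.9, -3.4, 9.3]
gripper_width: 0.107
```

Emit:
apply_moves([
  [1, 0, 1.5, -4.7, 0, 0, 0],
  [1, 0.1, 1.7, -4.5, 0, 0, 0],
  [1, 0, 1.8, -4.5, 0, 0, 0],
  [1, 0.1, 2.2, -4.3, 0, 0, 0],
  [1, 0, 2.5, -4.2, 0, 0, 0],
  [1, 0.1, 2.5, -4.1, 0, 0, 0],
  [1, 0, 2.6, -4.0, 0, 0, 0],
  [1, 0.1, 2.7, -4.0, 0, 0, 0],
])

```text
time: 51.15
tool_pos: [0.5013, 0.1864, 0.2298]
tool_rot: [0.506, -0.505, 0.495, -0.494]
contact_force: [-1.1, -1.8, 7.6]
gripper_width: 0.112
```

Emit:
apply_moves([
  [1, 0, 2.9, -3.9, 0, 0, 0],
  [1, 0.1, 2.9, -3.9, 0, 0, 0],
  [1, 0, 3.1, -3.7, 0, 0, 0],
  [1, 0.1, 3.1, -3.7, 0, 0, 0],
  [1, 0, 3.2, -3.6, 0, 0, 0],
  [1, 0, 3.3, -3.5, 0, 0, 0],
])

```text
time: 51.75
tool_pos: [0.4782, 0.1857, 0.2103]
tool_rot: [-0.505, 0.506, -0.495, 0.494]
contact_force: [-2.4, -2.6, 7.8]
gripper_width: 0.107
```

Emit:
apply_moves([
  [1, 0.1, 3.4, -3.7, 0, 0, 0],
  [1, 0, 3.5, -3.5, 0, 0, 0],
  [1, 0.1, 3.6, -3.4, 0, 0, 0],
  [1, 0, 3.7, -3.1, 0, 0, 0],
  [1, 0, 3.7, -3.1, 0, 0, 0],
  [1, 0.1, 3.8, -2.9, 0, 0, 0],
  [1, 0, 3.9, -2.9, 0, 0, 0],
  [1, 0, 4.0, -2.8, 0, 0, 0],
])

```text
time: 52.55
tool_pos: [0.4528, 0.1849, 0.1798]
tool_rot: [-0.505, 0.506, -0.495, 0.494]
contact_force: [-4.4, -1.2, 6.4]
gripper_width: 0.111
```

Emit:
apply_moves([
  [1, 0.1, 4.0, -2.6, 0, 0, 0],
  [1, 0, 4.1, -2.6, 0, 0, 0],
  [1, 0, 4.2, -2.4, 0, 0, 0],
  [1, 0, 4.2, -2.4, 0, 0, 0],
  [1, 0.1, 4.3, -2.2, 0, 0, 0],
  [1, 0, 4.0, -2.0, 0, 0, 0],
])

```text
time: 53.15
tool_pos: [0.4383, 0.1844, 0.1541]
tool_rot: [-0.505, 0.506, -0.496, 0.493]
contact_force: [-5.0, -1.0, 5.7]
gripper_width: 0.107
```

Emit:
apply_moves([
  [1, 0, 3, -1.3, 0, 0, 0],
  [1, 0, 3, -1.3, 0, 0, 0],
  [1, 0, 2.5, -1, 0, 0, 0],
  [1, 0, 2.5, -0.9, 0, 0, 0],
  [1, 0, 2, -0.7, 0, 0, 0],
])

```text
time: 53.65
tool_pos: [0.4325, 0.1837, 0.1406]
tool_rot: [-0.504, 0.507, -0.496, 0.494]
contact_force: [-7.6, -0.8, 4.9]
gripper_width: 0.112
```

Emit:
apply_moves([
  [1, 0, 1.5, -0.5, 0, 0, 0],
  [1, 0, 1.5, -0.5, 0, 0, 0],
  [1, 0, 1.5, -0.4, 0, 0, 0],
  [1, 0, 1.5, -0.4, 0, 0, 0],
])

```text
time: 54.05
tool_pos: [0.4303, 0.1837, 0.1347]
tool_rot: [-0.503, 0.507, -0.496, 0.493]
contact_force: [-8.9, -2.0, 7.2]
gripper_width: 0.107
```

Emit:
apply_moves([
  [1, 0, 1.2, 0, 0, 0, 0],
  [1, 0, 1.2, 0, 0, 0, 0],
  [1, 0, 1.2, 0, 0, 0, 0],
])

```text
time: 54.35
tool_pos: [0.4289, 0.184, 0.1304]
tool_rot: [-0.503, 0.508, -0.497, 0.492]
contact_force: [-12.7, -0.3, 5.4]
gripper_width: 0.112
```

Emit:
apply_moves([
  [1, 0, 1, 0, 0, 0, 0],
  [1, 0, 1, 0, 0, 0, 0],
])

```text
time: 54.55
tool_pos: [0.4281, 0.184, 0.1279]
tool_rot: [-0.502, 0.509, -0.498, 0.491]
contact_force: [-14.6, 0.5, 6.1]
gripper_width: 0.109
```

Emit:
apply_moves([
  [1, 0, 1, -1, 0, 0, 0],
  [1, 0, 1, -1, 0, 0, 0],
  [1, 0, 0, 0, 0, 0, 0],
])

```text
time: 54.85
tool_pos: [0.4275, 0.184, 0.1263]
tool_rot: [-0.503, 0.507, -0.497, 0.492]
contact_force: [-9.1, -0.2, 3.5]
gripper_width: 0.107
```

Emit:
apply_moves([
  [1, 0, 1, -0.5, 0, 0, 0],
  [1, 0, 1, 0, 0, 0, 0],
])

```text
time: 55.05
tool_pos: [0.427, 0.184, 0.1245]
tool_rot: [-0.503, 0.508, -0.497, 0.492]
contact_force: [-10.9, -0.1, 5.0]
gripper_width: 0.109
```

Emit:
apply_moves([
  [1, 0, 1, -0.5, 0, 0, 0],
  [1, 0, 1, -0.3, 0, 0, 0],
  [1, 0, 0, 0, 0, 0, 0],
])

```text
time: 55.35
tool_pos: [0.4268, 0.1839, 0.1235]
tool_rot: [-0.504, 0.507, -0.496, 0.493]
contact_force: [-10.5, -1.0, 8.8]
gripper_width: 0.108
```

Emit:
apply_moves([
  [1, 0, 1, -0.3, 0, 0, 0],
  [1, 0, 1, -0.3, 0, 0, 0],
  [1, 0, 0, 0, 0, 0, 0],
])

```text
time: 55.65
tool_pos: [0.4268, 0.184, 0.1234]
tool_rot: [-0.504, 0.507, -0.496, 0.493]
contact_force: [-13.7, -2.0, 16.7]
gripper_width: 0.112
```

The cover seated firmly: z is stuck while the force rises. Releasing and looking.

Emit:
apply_moves([
  [1, 0, 0.7, 0, 0, 0, 0],
  [0.6, 0, 0, 0, 0, 0, 0],
  [0.3, 0, -1, 0, 0, 0, 0],
  [0.2, 0, -1, 0, 0, 0, 0],
  [0.2, 0, 0, 0, 0, 0, 0],
  [0.2, 0, -10, 0, 0, 0, 0],
  [0.2, 0, -25, 0, 0, 0, 0],
  [0.2, 0, -40, 0, 0, 0, 0],
  [0.2, 0, -40, 0, 0, 0, 0],
  [0.5, -40, -30, 0, 0, 0, 0],
  [1, -40, 0, 0, 0, 3, 0],
  [1, -30, 0, 0, 0, 8, 0],
  [1, -20, 0, 0, 0, 8, 0],
  [1, 0, 0, 0, 0, 8, 0],
  [1, 0, 0, 0, 0, 0, 0],
  [1, 0, 0, 0, 0, 0, 0],
])

```text
time: 57.25
tool_pos: [0.4317, 0.3133, 0.2692]
tool_rot: [-0.377, 0.376, -0.598, 0.599]
contact_force: [-0.6, -0.0, 0.1]
gripper_width: -0.001
```

Run:
```python
from h import *
im,s=save('wrist','w11.png'); b,_=save('scene','s11.png'); t,_=save('top','t11.png'); print(s['tool_pos'],s['tool_rot'],s['contact_force'])
W=np.zeros((384,784,3),np.uint8); W[:,:512]=im; W[:340,512:]=cv2.resize(b[100:270,230:366],None,fx=2,fy=2); cv2.imwrite('pics/c11.png',W)
C=cam('wrist',s); Cs=cam('scene')
for z in (.06,.08,.1,.12): print(z,w2px(C,[[.4183,.3665,z]]),w2px(Cs,[[.4183,.3665,z]]))
```

```text
[0.43174131 0.31333618 0.26918515] [-0.37669598  0.37644572 -0.59846243  0.59852442] [-0.57341883 -0.04474237  0.09822367]
0.06 [[226.16572586 128.06206073]] [[310.0053358  152.53221874]]
0.08 [[224.23108184 129.96945721]] [[310.47193537 147.6383229 ]]
0.1 [[222.05745136 132.11278384]] [[310.94333593 142.67092387]]
0.12 [[219.59766213 134.53867483]] [[311.41951988 137.62902621]]
```

View pics/c11.png

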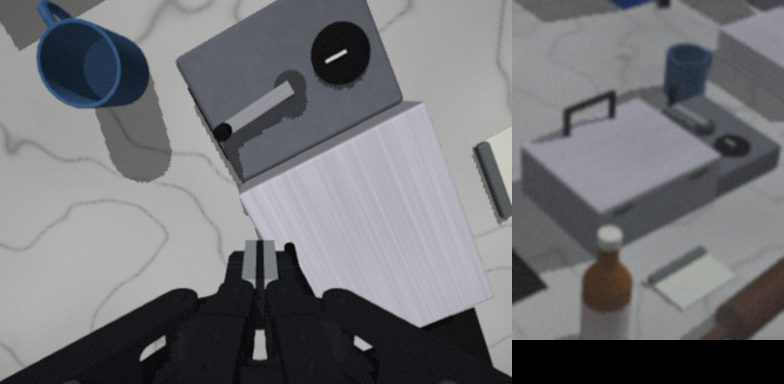

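Cover shut, with the lever post top at px (223,132), as predicted. The scene view gives the post spanning z ≈ .06–.10.

Run:
```python
from h import *
s=manip.state(); Rm=Rq(s['tool_rot']); n=-Rm[:2,0]; t=Rm[:2,2]; yaw=.0325
ax=np.array([.509-.005-.19*np.sin(yaw),.186+.19-.005*yaw]); N=15
P=lambda f:ax+.08*np.array([np.cos(f),np.sin(f)])
ph=np.radians(np.linspace(185,116.25,N+1))+yaw
pts=[P(ph[0])-n*.027]+[P(f)-n*.019 for f in ph]
print(n,t,ax,P(ph[0]),P(ph[-1]),pts[0],pts[-1])
q=[s['tool_pos'][:2]]+pts
for a,b in zip(q[:-1],q[1:]): d=(b-a)*1e3; print([round(float(-d@n),1),round(float(d@t),1)],end=' ')
```

```text
[0.43457465 0.90063577] [ 0.90063576 -0.43457471] [0.49782609 0.3758375 ] [0.41839916 0.36627907] [0.46013022 0.44639968] [0.40666565 0.34196191] [0.4518733 0.4292876]
[-15.1, -35.2] [-8.0, -0.0] [-5.5, -3.2] [-5.8, -2.8] [-6.0, -2.3] [-6.1, -1.8] [-6.3, -1.3] [-6.3, -0.8] [-6.4, -0.3] [-6.4, 0.2] [-6.4, 0.7] [-6.3, 1.2] [-6.2, 1.7] [-6.0, 2.2] [-5.8, 2.7] [-5.6, 3.1] [-5.3, 3.6]
```

Emit:
apply_moves([
  [1, -7.5, 0, -17.5, 0, 0, 0],
  [1, -7.5, 0, -17.5, 0, 0, 0],
  [1, 0, 20, 0, 0, 0, 0],
  [1, 0, 30, 0, 0, 0, 0],
  [1, 0, 30, 0, 0, 0, 0],
  [1, 0, 30, 0, 0, 0, 0],
  [1, 0, 25, 0, 0, 0, 0],
  [1, 0, 20, 0, 0, 0, 0],
  [1, 0, 15, 0, 0, 0, 0],
  [1, 0, 8, 0, 0, 0, 0],
  [1, 0, 0, 0, 0, 0, 0],
  [1, 0, 0, 0, 0, 0, 0],
])

```text
time: 58.6
tool_pos: [0.4073, 0.3425, 0.0918]
tool_rot: [0.376, -0.375, 0.599, -0.599]
contact_force: [-0.9, 0.3, 0.7]
gripper_width: 0.0
```

Emit:
apply_moves([
  [1, -4, 0, 0, 0, 0, 0],
  [1, -4, 0, 0, 0, 0, 0],
  [1, -5.5, 0, -3.2, 0, 0, 0],
  [1, -5.8, 0, -2.8, 0, 0, 0],
  [1, 0, 0, 0, 0, 0, 0],
])

```text
time: 59.1
tool_pos: [0.4098, 0.3631, 0.0911]
tool_rot: [0.376, -0.376, 0.599, -0.599]
contact_force: [-0.5, -1.1, 1.3]
gripper_width: 0.002
```

Emit:
apply_moves([
  [1, -6, 0, -2.3, 0, 0, 0],
  [1, -6.1, 0, -1.8, 0, 0, 0],
  [1, -6.3, 0, -1.3, 0, 0, 0],
  [1, -6.3, 0, -0.8, 0, 0, 0],
  [1, -6.4, 0, -0.3, 0, 0, 0],
  [1, -6.4, 0, 0.2, 0, 0, 0],
  [1, -6.4, 0, 0.7, 0, 0, 0],
  [1, -6.3, 0, 1.2, 0, 0, 0],
  [1, -6.2, 0, 1.7, 0, 0, 0],
  [1, -6, 0, 2.2, 0, 0, 0],
  [1, -5.8, 0, 2.7, 0, 0, 0],
  [1, -4, 0, 2.2, 0, 0, 0],
  [1, 0, 0, 0, 0, 0, 0],
])

```text
time: 60.4
tool_pos: [0.4455, 0.4254, 0.0907]
tool_rot: [-0.376, 0.376, -0.599, 0.599]
contact_force: [-3.3, -1.3, 0.3]
gripper_width: 0.002
```

Emit:
apply_moves([
  [1, -3, 0, 2, 0, 0, 0],
  [1, -3, 0, 2, 0, 0, 0],
  [1, 0, 0, 0, 0, 0, 0],
])

```text
time: 60.7
tool_pos: [0.4507, 0.4283, 0.0905]
tool_rot: [-0.375, 0.377, -0.599, 0.599]
contact_force: [-6.7, -4.3, 2.2]
gripper_width: -0.002
```

Emit:
apply_moves([
  [1, -1.2, 0, 1, 0, 0, 0],
  [1, -0.8, 0, 0.6, 0, 0, 0],
  [1, 0, 0, 0, 0, 0, 0],
])

```text
time: 61.0
tool_pos: [0.4516, 0.4285, 0.0903]
tool_rot: [-0.373, 0.378, -0.599, 0.599]
contact_force: [-10.8, -7.0, 5.0]
gripper_width: 0.002
```

Emit:
apply_moves([
  [1, 4, 0, -3, 0, 0, 0],
  [1, 4, 0, -2.6, 0, 0, 0],
  [1, 4, 0, -2.2, 0, 0, 0],
  [1, 5.8, 0, -2.7, 0, 0, 0],
  [1, 6, 0, -2.2, 0, 0, 0],
  [1, 6.2, 0, -1.7, 0, 0, 0],
  [1, 6.3, 0, -1.2, 0, 0, 0],
  [1, 6.4, 0, -0.7, 0, 0, 0],
  [1, 6.4, 0, -0.2, 0, 0, 0],
  [1, 6.4, 0, 0.3, 0, 0, 0],
  [1, 6.3, 0, 0.8, 0, 0, 0],
  [1, 6.3, 0, 1.3, 0, 0, 0],
  [1, 6.1, 0, 1.8, 0, 0, 0],
  [1, 6, 0, 2.3, 0, 0, 0],
  [1, 5.8, 0, 2.8, 0, 0, 0],
  [1, 5.5, 0, 3.2, 0, 0, 0],
  [1, 8, 0, 0, 0, 0, 0],
  [1, 0, 0, 0, 0, 0, 0],
  [1, 0, 0, 0, 0, 0, 0],
])

```text
time: 62.9
tool_pos: [0.4066, 0.3422, 0.0909]
tool_rot: [0.376, -0.376, 0.599, -0.599]
contact_force: [0.6, 0.3, 0.4]
gripper_width: 0.0
```

Run:
```python
from h import *
im,s=save('wrist','w12.png'); b,_=save('scene','s12.png'); print(s['tool_pos'],s['contact_force'])
W=np.zeros((384,784,3),np.uint8); W[:,:512]=im; W[:340,512:]=cv2.resize(b[100:270,230:366],None,fx=2,fy=2); cv2.imwrite('pics/c12.png',W)
b0=cv2.imread('pics/s11.png'); d=np.abs(b0.astype(int)-b)[120:200,280:350].max(2); print('diff px',(d>60).sum())
```

```text
[0.40662733 0.34220216 0.09089666] [0.64446421 0.26315416 0.43386509]
diff px 175
```

View pics/c12.png

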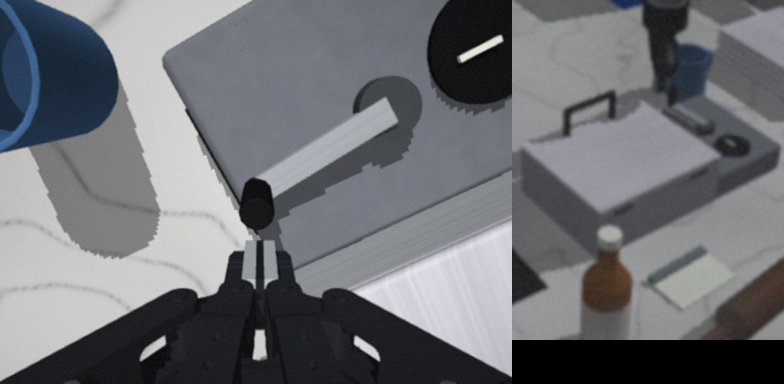

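Lever is back at rest, with its post at (257,205) just clear of the fingers. Second stroke.

Emit:
apply_moves([
  [1, -4, 0, 0, 0, 0, 0],
  [1, -4, 0, 0, 0, 0, 0],
  [1, -5.5, 0, -3.2, 0, 0, 0],
  [1, -5.8, 0, -2.8, 0, 0, 0],
  [1, -6, 0, -2.3, 0, 0, 0],
  [1, -6.1, 0, -1.8, 0, 0, 0],
  [1, -6.3, 0, -1.3, 0, 0, 0],
  [1, -6.3, 0, -0.8, 0, 0, 0],
  [1, -6.4, 0, -0.3, 0, 0, 0],
  [1, -6.4, 0, 0.2, 0, 0, 0],
  [1, -6.4, 0, 0.7, 0, 0, 0],
  [1, -6.3, 0, 1.2, 0, 0, 0],
  [1, -6.2, 0, 1.7, 0, 0, 0],
  [1, -6, 0, 2.2, 0, 0, 0],
  [1, -5.8, 0, 2.7, 0, 0, 0],
  [1, -4, 0, 2.2, 0, 0, 0],
  [1, 0, 0, 0, 0, 0, 0],
])

```text
time: 64.7
tool_pos: [0.4455, 0.4254, 0.0907]
tool_rot: [-0.376, 0.376, -0.599, 0.599]
contact_force: [-2.7, -2.5, 0.4]
gripper_width: 0.002
```

Emit:
apply_moves([
  [1, -3, 0, 2, 0, 0, 0],
  [1, -3, 0, 2, 0, 0, 0],
  [1, -1.2, 0, 1, 0, 0, 0],
  [1, -0.8, 0, 0.6, 0, 0, 0],
  [1, -0.4, 0, 0.2, 0, 0, 0],
  [1, 0, 0, 0, 0, 0, 0],
])

```text
time: 65.3
tool_pos: [0.4518, 0.4286, 0.0903]
tool_rot: [-0.373, 0.379, -0.599, 0.599]
contact_force: [-10.6, -8.4, 5.5]
gripper_width: 0.002
```

Emit:
apply_moves([
  [1, 4.4, 0, -3.2, 0, 0, 0],
  [1, 4, 0, -2.6, 0, 0, 0],
  [1, 4, 0, -2.2, 0, 0, 0],
  [1, 5.8, 0, -2.7, 0, 0, 0],
  [1, 6, 0, -2.2, 0, 0, 0],
  [1, 6.2, 0, -1.7, 0, 0, 0],
  [1, 6.3, 0, -1.2, 0, 0, 0],
  [1, 6.4, 0, -0.7, 0, 0, 0],
  [1, 6.4, 0, -0.2, 0, 0, 0],
  [1, 6.4, 0, 0.3, 0, 0, 0],
  [1, 6.3, 0, 0.8, 0, 0, 0],
  [1, 6.3, 0, 1.3, 0, 0, 0],
  [1, 6.1, 0, 1.8, 0, 0, 0],
  [1, 6, 0, 2.3, 0, 0, 0],
  [1, 5.8, 0, 2.8, 0, 0, 0],
  [1, 5.5, 0, 3.2, 0, 0, 0],
  [1, 8, 0, 0, 0, 0, 0],
  [1, 0, 0, 0, 0, 0, 0],
])

```text
time: 67.1
tool_pos: [0.4063, 0.3415, 0.0907]
tool_rot: [0.375, -0.376, 0.599, -0.599]
contact_force: [-0.6, 0.3, 0.6]
gripper_width: -0.002
```

Emit:
apply_moves([
  [1, 0, 0, 0, 0, 0, 0],
  [1, 0, -20, 0, 0, 0, 0],
  [1, 0, -30, 0, 0, 0, 0],
  [1, 0, -40, 0, 0, 0, 0],
  [1, 0, -40, 0, 0, 0, 0],
  [1, 0, -40, 0, 0, 0, 0],
  [1, 0, -30, 0, 0, 0, 0],
  [1, 0, 0, 0, 0, 0, 0],
  [1, 0, 0, 0, 0, 0, 0],
])

```text
time: 68.0
tool_pos: [0.4069, 0.3426, 0.2916]
tool_rot: [0.376, -0.375, 0.599, -0.599]
contact_force: [0.4, -0.1, 0.2]
gripper_width: -0.003
```

Run:
```python
from h import *
im,s=save('wrist','w13.png'); b,_=save('scene','s13.png'); t,_=save('top','t13.png'); print(s['tool_pos'],s['contact_force'])
W=np.zeros((384,800,3),np.uint8); W[:,:400]=cv2.resize(im[:300],(400,234))[:1].repeat(384,0)*0; W[:234,:400]=cv2.resize(im[:300],(400,234)); W[:300,400:]=cv2.resize(b,(400,300)); W[234:,:400]=cv2.resize(t[100:290,100:420],(400,238))[:150]
cv2.imwrite('pics/c13.png',W)
```

```text
[0.40694479 0.34258332 0.29157507] [ 0.38729309 -0.11521572  0.19799317]
```

View pics/c13.png

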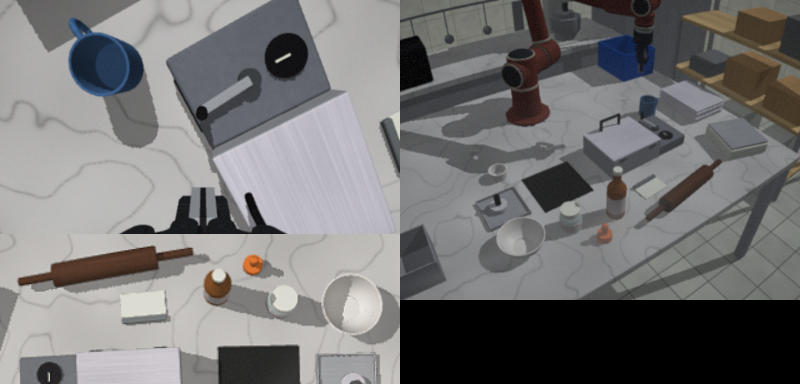

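```bash
python3 -c "
from plant import manip
print(manip.job_done())"
```

```text
the job is handed in; nothing more can be done
None
```

I did the whole job in the order asked and handed it in at about 68 s of the 210 s.

**What I did:**
- I opened the cover to its stop, where the force rose to about 18 N.
- I stood the dough press on the tray.
- I stood all three cutters from the mat in the chamber. The orange look-alike was not touched.
- I closed the cover until it seated: the handle stopped moving down while the force kept rising.
- I then gave the lever two full strokes. Each pressed the stop with about 13 N, and I followed the lever back past rest each time.

**Last checks:**
- The final pictures show the cover shut, the lever at rest, the mat empty, the press upright on the tray, and nothing else visibly moved. The arm was clear of everything.
- The shut cover was judged from contact force and pictures, not from a fresh angle measurement.

**What went wrong or disagreed:**
- The first grip on the handle slipped off with the cover hardly moved. A deeper grip held.
- At full closure the gripper stood about 4 mm lower than I had predicted. I put this down to calibration or the bar shifting in the grip.

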